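# Load and start the parts dryer

### The job

Dry the washed sheet-metal covers that stand on the bench: swing the dryer's hinged keeper up and back out of the way, hang every cover that is there over the dryer's flat bar (astride it, one leg each side, side by side), and swing the keeper down again over them until it rests fully home in its notches. Then turn the timer knob clockwise until its pointer stands at the dark mark on the ring. Leave the jar, wrench, tray and screwdriver alone.

Things in the scene. Friction and masses are not known exactly. Their poses are not given: they have to be found in the camera images.
- dryer: dryer, fixed (sizes in mm): grey base 130 x 290 x 60 high; steel cheeks 14 thick at y=+-154, x -35..105, 168 high, with notch horns up to 196 at x=0. Between them the flat bar along y at x=0: 50 wide, 62 deep, shoulders rounded r 14, top at z=150, 294 long: room for 3 covers. A hung cover has its underside at z=78, roof at 153. Origin: centre of underside on the bench; x points away from the robot
- keeper (a joint): keeper angle, rad: 0 = down, home in its notches over the bar; 1.9 = up and right back at its stop; starts at 0 to 0.3. It is a steel bail: a 12 mm round crossbar along the dryer's y, 338 mm long, on two side arms at y = +-169 mm hinged at the cheeks. The hinge is stiff (0.24 N m, about 3 N at the crossbar): it stays where it is left
- keeper_grip (a point): middle of the keeper's crossbar, on its axis, inside a black rubber sleeve 15 mm in diameter, 110 mm long. Home, it is right above the bar (dryer x = 0), 185 mm above the bench; it swings on an arc of 97 mm radius about the hinge, up and away from the robot, to 0.15 m behind the bar at z = 0.22 when right back
- keeper_hinge (a point): middle of the keeper's hinge axis (parallel to the dryer's y): dryer x = 90 mm, 150 mm above the bench
- timer: timer box of the dryer, fixed: grey, 130 by 130 mm, 50 mm high, the knob in the middle of its top. Origin: centre of the underside, z up
- knob (a joint): angle of the timer knob, rad; grows clockwise seen from above, range 0 to 4.2. Stays where it is left (friction 0.04 N m). It starts between 0 and 0.6; the mark lies farther on clockwise, 1 to 2.4 rad from the start
- knob_axis (a point): on the knob's axis, 80 mm above the bench: the TCP height to grip. The knob is a black round skirt 56 mm in diameter, top at z = 58 mm, with a grip bar on it 58 mm long, 16 mm wide, from z = 58 to 90 mm; a white line on one half of the bar shows its pointer end
- knob_pointer (a point): point 34 mm from the knob's axis in the direction of the bar's white-lined end; turns with the knob
- ring_mark (a point): inner end of the dark radial mark, 34 mm from the knob's axis, on the fixed white ring (120 mm in diameter) round the knob. The knob is set when the pointer coincides with it as seen from above
- cover1: one of four alike covers, of which 2 or 3 are present: white sheet metal, an upside-down U channel 64 mm wide (local x, over its two legs), 66 mm long (local y, ends open), 75 mm tall, sheet 3 mm (58 mm clear between the legs), about 0.16 kg. Starts standing on the bench on its leg edges. Origin: centre of the underside, level with the leg edges; z up through the roof
- cover2: one of four alike covers, of which 2 or 3 are present: white sheet metal, an upside-down U channel 64 mm wide (local x, over its two legs), 66 mm long (local y, ends open), 75 mm tall, sheet 3 mm (58 mm clear between the legs), about 0.16 kg. Starts standing on the bench on its leg edges. Origin: centre of the underside, level with the leg edges; z up through the roof
- cover3: one of four alike covers, of which 2 or 3 are present: white sheet metal, an upside-down U channel 64 mm wide (local x, over its two legs), 66 mm long (local y, ends open), 75 mm tall, sheet 3 mm (58 mm clear between the legs), about 0.16 kg. Starts standing on the bench on its leg edges. Origin: centre of the underside, level with the leg edges; z up through the roof
- cover4: one of four alike covers, of which 2 or 3 are present: white sheet metal, an upside-down U channel 64 mm wide (local x, over its two legs), 66 mm long (local y, ends open), 75 mm tall, sheet 3 mm (58 mm clear between the legs), about 0.16 kg. Starts standing on the bench on its leg edges. Origin: centre of the underside, level with the leg edges; z up through the roof
- jar: bystander: closed jar, 64 mm in diameter, 90 mm tall, origin centre of the underside
- wrench: bystander: wrench 170 mm long, lying on the bench
- tray: bystander: open grey plastic tray 110 by 150 mm, 35 mm high, origin centre of the underside
- screwdriver: bystander: screwdriver 180 mm long, lying on the bench
Things that resemble listed ones, but are neither listed nor needed, are in the scene too. What is shaped like the cover4 but yellow is not meant. Several things have the shape of the timer; the one meant has the colours described above.

How it is judged (in metres and radians):
On the way, in this order (a step that is already met when the one before it is completed fails the run):
1. the keeper is swung up and back (value of joint keeper above 1.4 rad), for 0.2 s.
2. all the covers hang astride the bar (x of cover1 in the frame of dryer between -0.018 and 0.018 m and y of cover1 in the frame of dryer between -0.122 and 0.122 m and z of cover1 in the frame of dryer between 0.07 and 0.09 m and angle between each of cover1, cover2, cover3, cover4's own z axis and vertical below 0.2 rad and linear speed of each of cover1, cover2, cover3, cover4 below 0.03 m/s and x of cover2 in the frame of dryer between -0.018 and 0.018 m and y of cover2 in the frame of dryer between -0.122 and 0.122 m and z of cover2 in the frame of dryer between 0.07 and 0.09 m and x of cover3 in the frame of dryer between -0.018 and 0.018 m and y of cover3 in the frame of dryer between -0.122 and 0.122 m and z of cover3 in the frame of dryer between 0.07 and 0.09 m and x of cover4 in the frame of dryer between -0.018 and 0.018 m and y of cover4 in the frame of dryer between -0.122 and 0.122 m and z of cover4 in the frame of dryer between 0.07 and 0.09 m), for 0.3 s.
3. the keeper is home in its notches over the covers (all of step 2 and value of joint keeper below 0.06 rad), for 0.3 s.
4. the timer pointer stands at the mark (horizontal distance between knob_pointer and ring_mark below 0.004 m and value of joint keeper below 0.06 rad), for 0.3 s.
At the end, for the whole second after the job is handed in: Every cover present hangs astride the bar at rest: its centre within 18 mm of the bar's centre line and 122 mm of its middle, its underside 70 to 90 mm above the bench, tilted less than 0.2 rad; the keeper reads below 0.06 rad; the knob pointer is within 4 mm of the ring mark seen from above (all of step 2 and all of step 4 and velocity of joint each of keeper, knob below 0.05 rad/s); the robot touches nothing.
It fails at once if the jar is pushed more than 30 mm (distance of jar from where it was at the start of the episode above 0.03 m).
It fails at once if the wrench is pushed more than 30 mm (distance of wrench from where it was at the start of the episode above 0.03 m).
It fails at once if the tray is pushed more than 30 mm (distance of tray from where it was at the start of the episode above 0.03 m).
It fails at once if the screwdriver is pushed more than 30 mm (distance of screwdriver from where it was at the start of the episode above 0.03 m).
Of cover1, cover2, cover3, cover4 only 2 to 3 are there at a start; the rules pass over those that are not, and their reading is None.
At some moment in a run one of cover1, cover2, cover3, cover4 may be knocked a few centimetres aside while the robot is not near it.
It also fails if it takes over 208 s, if anything falls off the work surface, if the arm or the gripper's body presses on something with over 40 N, if the wrist force passes 120 N, or if a joint passes its speed limit or range.

### The arm

A 6-joint arm with a two-finger parallel gripper is mounted at the origin on the work surface. World frame = base frame: x ahead of the robot, y to its left, z up, the work surface at z = 0. Lengths are in m, angles in degrees, forces in N, time in s.
With the tool pointing down it reaches from about 0.4 to 0.825 m from the base axis. Payload 7 kg.
Tool frame: the origin (TCP) lies between the finger pads, 19 mm behind the fingertips; this is the grasp point; z points along the fingers, y is the line along which they close (so a half turn about z gives the same grasp; the last joint's range is limited). The gripper opens to 88 mm and grips with 3 to 60 N. Pads are 19 mm wide; open, the fingers measure 130 mm over their backs; the gripper's body (78 mm by 193 mm) begins 47 mm behind the grasp point.
Start: joints at [-56.66, 20.546, 0.682, 0, -70.136, -16.507], TCP at [0.195, -0.646, 0.245] pointing down, gripper open.
Joint ranges: [-176.03, 176.03], [-82.01, 121.73], [-58.28, 71.71], [-173.87, 95.51], [-174.79, -0.11], [-173.66, 173.66]. Speed limits (degrees/s): [136.94, 136.94, 172.46, 180, 180, 180].

### API

Orientations are given as [roll, pitch, yaw] about the fixed x, y, z axes, in that order (R = Rz(yaw) Ry(pitch) Rx(roll)).
In Python, from plant import ctrl gives the robot as it stands. The module is installed in compiled form; this text tells all that it offers.
- The arm moves only by the shell command python3 -m creep 'ROWS'. ROWS is JSON, a list of rows, each an object with "grip": the closure, from 0 (fully open) to 1 (shut); "delta_pos": the shift along the tool's x, y, z scaled (see below), a list of three; "rotation": the turn, a rotation vector about the tool's x, y, z scaled (see below), a list of three. A call has 1 to 5 rows; each row is the pose to reach, as a shift and turn from the pose commanded when the call began, along the tool's axes at that moment; what a row does not reach only later rows make up. The controller multiplies each number of a shift by 10 cm and each number of a turn by pi/2 rad. A row lasts 1/10 s, in which the tool goes at most 50 mm and 8.59 degrees, less where a joint would pass 70% of its speed; a pose out of reach is approached as far as the arm can. A call with a number of a shift or a turn outside -1 to 1 is refused whole. A call with a gripper value outside its range is refused whole. The fingers move at their own pace and stop on an object; the grip force is fixed at half the most. Time passes only in rows, so rows that repeat a pose let the fingers close. It gives the time, the measured TCP pose, the force, the opening and the grip force at its end, in the units of the state.
- ctrl.get_obs(): the state, without advancing time (a new reading comes with each control period).
- ctrl.snapshot(name): name is "scene" or "top" or "wrist"; returns a dict with "color" (400x640x3 uint8, red, green, blue), "intrinsics" (3x3 intrinsics, pixels), "R" (3x3) and "t" (3): a world point X has camera coordinates R X + t. Camera axes: x right, y down, z forward; pixel columns grow to the right and rows downward; lengths in m; the calibration is good to about 2 mm. The wrist camera is an equidistant fisheye: a pixel r from the principal point sees the ray r / f radians off the axis. A picture is of the moment at which its call begins. There is no depth.
- ctrl.close_job(): hands the job in; it is judged then, once.
The state is a dict: "clock": time; "joint_pos": joint angles; "qvel": joint speeds; "tau": joint torques, N m; "tool_pos": TCP position; "orientation": TCP orientation; "force": force on the tool from outside, world axes, zero at the start; "moment": the same for the moment, N m; "opening": finger opening in m; "gripper_force": force on a finger pad.
Only numpy, scipy, OpenCV 4.12 (cv2) and the standard library are available. Lean on these libraries where they do the work, as an engineer would, in place of code of your own. Each camera call takes 0.05 s, during which the arm holds its last target. There are 200 camera calls.

## Working session

There is one attempt and no reset: what is moved stays moved. The work goes in short steps, Python scripts to look and compute and a shell command to move; the robot and the scene stay as the last step left them, time stands still between calls to the robot, and variables do not carry over. Pictures are saved under pics/ and viewed, at most 14 in all, crops included, and the job is handed in when it is done.

```bash
mkdir -p pics; python3 - <<'E'
from plant import ctrl
import cv2,pickle
o=ctrl.get_obs();print(o)
d={}
for n in("scene","top","wrist"):
    s=ctrl.snapshot(n);d[n]=s;cv2.imwrite(f"pics/{n}0.png",s["color"][:,:,::-1]);print(n,s["intrinsics"],s["R"],s["t"])
pickle.dump(d,open("s0.pkl","wb"))
E
```

```text
{'clock': 0.0, 'joint_pos': array([-5.66590359e+01,  2.05922143e+01,  6.34953365e-01, -2.29614635e-02,
       -7.01359671e+01, -1.65068019e+01]), 'qvel': array([-0.06895062, -0.10119073, -0.05815937,  0.04356552,  0.01891062,
        0.08401805]), 'tau': array([-6.36197856e-04, -5.82710767e+01,  2.93057996e+01,  6.99732274e+00,
        6.82371654e-03, -1.44211845e-04]), 'tool_pos': array([ 0.19534217, -0.64563904,  0.24441389]), 'orientation': array([ 1.79904481e+02, -5.79612981e-03, -1.63173653e+02]), 'force': array([ 0.34783906, -0.17278222, -1.09360272]), 'moment': array([ 0.05328753, -0.00622815, -0.02253534]), 'gripper_force': 0.0, 'opening': 0.08757765165912886}
scene [[365.73518928   0.         324.83859579]
 [  0.         365.73518928 196.80514106]
 [  0.           0.           1.        ]] [[-0.02361372  0.99955028 -0.01848332]
 [ 0.74977551  0.0054776  -0.66166962]
 [-0.66127081 -0.02948282 -0.74956766]] [ 0.00633669 -0.27620323  1.51626137]
top [[519.40042704   0.         310.9885301 ]
 [  0.         519.40042704 192.21809458]
 [  0.           0.           1.        ]] [[-0.00726908 -0.99993585 -0.00868619]
 [-0.99427267  0.00815359 -0.10656164]
 [ 0.10662563  0.00786184 -0.99426816]] [0.02136819 0.51290788 1.67538337]
wrist [[309.70691629   0.         320.83867131]
 [  0.         309.70691629 197.70040208]
 [  0.           0.           1.        ]] [[-0.28940749  0.95720311  0.00234554]
 [ 0.91185188  0.27494869  0.30484319]
 [ 0.29115195  0.09036269 -0.95239967]] [ 0.673976   -0.0394971   0.39211421]
```

View pics/scene0.png

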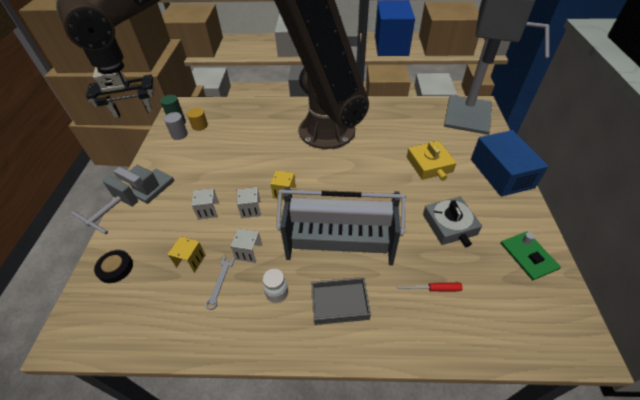

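View pics/top0.png

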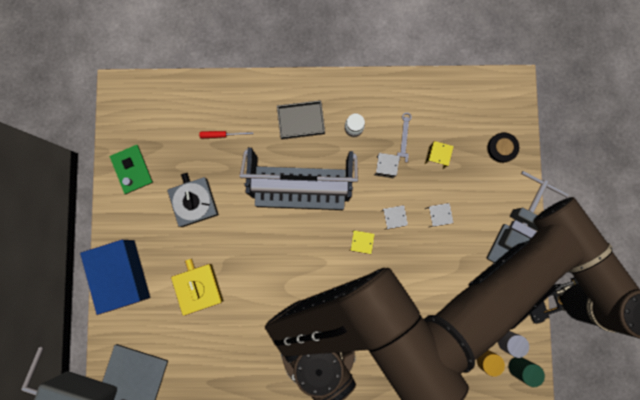

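Scene and top both show the dryer at top(300,185), keeper down with its dark sleeve. There are three white covers at top(387,164), (396,216) and (441,214). The yellow look-alikes at top(441,153) and (362,241) are excluded. The grey timer with the white ring is at top(192,201). The yellow box at top(196,289) has the timer's shape but the wrong colour. I'll confirm in one enlarged crop.

```bash
python3 - <<'E'
import pickle,cv2,numpy as np
d=pickle.load(open("s0.pkl","rb"))
T=d["top"]["color"][:,:,::-1];S=d["scene"]["color"][:,:,::-1]
def c(I,x,y,w,h,W,H):return cv2.resize(I[y:y+h,x:x+w],(W,H),interpolation=cv2.INTER_CUBIC)
a=c(T,160,165,70,70,300,300);b=c(T,360,135,100,100,300,300)
e=c(S,415,185,80,80,200,200)
f=c(T,235,140,130,78,500,300);g=c(S,265,180,150,90,500,300)
out=np.zeros((600,800,3),np.uint8)
out[:300,:300]=a;out[300:,:300]=b;out[:300,300:]=f;out[300:,300:]=g
cv2.imwrite("pics/crop1.png",out)
E
```

```text
(no output)
```

View pics/crop1.png

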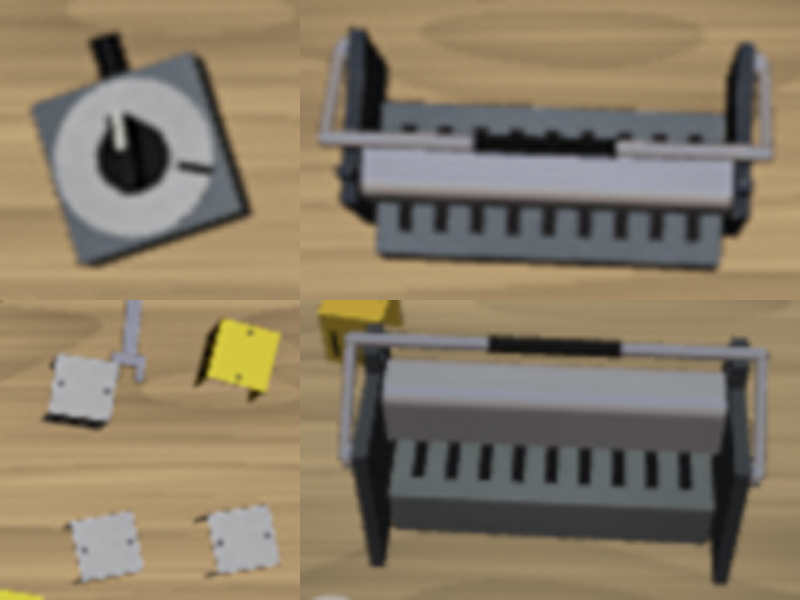

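The crop confirms the grey timer: pointer line near the top of the knob, dark mark to its right. It also confirms three white covers with their legs facing ±x, the dark keeper sleeve, and the wrench jaw beside the upper cover. Next is measuring.

```bash
cat > h.py <<'E'
import numpy as np,cv2,pickle
def center(s):return -s["R"].T@s["t"]
def ray(s,uv):
    K=s["intrinsics"];v=np.array([(uv[0]-K[0,2])/K[0,0],(uv[1]-K[1,2])/K[1,1],1.])
    if s.get("fish"):
        r=np.hypot(v[0],v[1]);v=np.array([v[0]/r*np.sin(r),v[1]/r*np.sin(r),np.cos(r)]) if r>1e-9 else np.array([0,0,1.])
    v=s["R"].T@v;return v/np.linalg.norm(v)
def plane(s,uv,z):
    c=center(s);d=ray(s,uv);return c+d*(z-c[2])/d[2]
def tri(*obs):
    A=0;b=0
    for s,uv in obs:
        d=ray(s,uv);M=np.eye(3)-np.outer(d,d);A=A+M;b=b+M@center(s)
    X=np.linalg.solve(A,b)
    e=[np.linalg.norm(np.cross(X-center(s),ray(s,uv)))*1000 for s,uv in obs]
    return X,np.round(e,1)
def blobs(mask,amin):
    n,l,st,ce=cv2.connectedComponentsWithStats(mask.astype(np.uint8))
    return [(st[i],ce[i],l==i) for i in range(1,n) if st[i,4]>=amin]
E
python3 - <<'E'
from h import *
np.set_printoptions(precision=4,suppress=True)
d=pickle.load(open("s0.pkl","rb"));T=d["top"];S=d["scene"]
print(center(T),center(S))
def hsv(s):return cv2.cvtColor(s["color"],cv2.COLOR_RGB2HSV).astype(int)
for n,s,box in(("top",T,(360,135,100,100)),("scene",S,(185,180,80,80))):
    h=hsv(s);x,y,w,H=box;m=np.zeros(h.shape[:2],bool);m[y:y+H,x:x+w]=((h[...,1]<40)&(h[...,2]>150))[y:y+H,x:x+w]
    for st,ce,mm in blobs(m,60):
        r=cv2.minAreaRect(np.argwhere(mm)[:,::-1].astype(np.float32));bp=cv2.boxPoints(r)
        print(n,st,ce,r)
        if n=="top":print("  z.075:",plane(s,r[0],.075)[:2],[plane(s,p,.075)[:2].round(3).tolist() for p in bp])
        else: print("  z.075",plane(s,ce,.075)[:2])
# sleeve
for n,s,box in(("top",T,(275,165,50,25)),("scene",S,(300,180,80,20))):
    h=hsv(s);x,y,w,H=box;m=np.zeros(h.shape[:2],bool);m[y:y+H,x:x+w]=(h[...,2]<60)[y:y+H,x:x+w]
    for st,ce,mm in blobs(m,20):print("sleeve",n,st,ce)
# timer ring etc
for n,s,box in(("top",T,(160,165,70,70)),("scene",S,(415,185,80,80))):
    h=hsv(s);x,y,w,H=box;m=np.zeros(h.shape[:2],bool);m[y:y+H,x:x+w]=((h[...,1]<40)&(h[...,2]>140))[y:y+H,x:x+w]
    for st,ce,mm in blobs(m,5):
        print("ring",n,st,ce)
        c,_=cv2.findContours(mm.astype(np.uint8),0,2);
        if st[4]>100:e=cv2.fitEllipse(cv2.convexHull(c[0]));print(e)
E
```

```text
[0.3315 0.004  1.7206] [1.2099 0.0399 0.9539]
top [376 135  33  40 481] [390.4387 160.4407] ((393.3752746582031, 154.67666625976562), (25.422121047973633, 46.71134567260742), 35.21759033203125)
  z.075: [ 0.6269 -0.2481] [[0.589, -0.171], [0.713, -0.26], [0.664, -0.326], [0.542, -0.236]]
top [429 204  24  22 413] [440.7748 214.3729] ((440.7162170410156, 214.29730224609375), (20.2210750579834, 21.04306983947754), 80.53767395019531)
  z.075: [ 0.4343 -0.3931] [[0.461, -0.356], [0.471, -0.422], [0.408, -0.43], [0.398, -0.364]]
top [383 206  25  22 412] [395.2767 216.6141] ((395.25, 216.75001525878906), (20.003843307495117, 20.98442268371582), 78.69007110595703)
  z.075: [ 0.4277 -0.2492] [[0.453, -0.211], [0.465, -0.276], [0.403, -0.287], [0.39, -0.222]]
scene [237 187  20  17 255] [246.7412 195.098 ] ((246.5, 195.0), (14.024805068969727, 20.650697708129883), 83.6598129272461)
  z.075 [ 0.429  -0.2477]
scene [192 189  21  16 258] [202.0078 196.3605] ((201.97525024414062, 196.2524871826172), (13.83101749420166, 21.393299102783203), 84.2894058227539)
  z.075 [ 0.4355 -0.3924]
scene [231 229  27  20 357] [244.1064 238.4314] ((243.87998962402344, 238.33999633789062), (24.18305206298828, 17.960512161254883), 8.130102157592773)
  z.075 [ 0.5988 -0.2273]
sleeve top [280 173  37   7 173] [297.7688 176.8555]
sleeve scene [322 191  39   6 168] [340.6429 193.7381]
ring top [173 183  37  37 796] [190.4874 201.1558]
((190.8115692138672, 201.19772338867188), (36.315677642822266, 37.3643684387207), 43.53120422363281)
ring scene [435 200  38  30 524] [453.9523 216.2481]
((453.1048278808594, 214.52020263671875), (27.590164184570312, 39.55850601196289), 109.13188171386719)
ring scene [457 209   3   5   6] [458.1667 211.1667]
```

```bash
python3 - <<'E'
import pickle,cv2,numpy as np
d=pickle.load(open("s0.pkl","rb"));S=d["scene"]["color"][:,:,::-1]
a=cv2.resize(S[180:260,185:305],(600,400),interpolation=cv2.INTER_CUBIC);b=cv2.resize(S[190:250,415:490],(250,200),interpolation=cv2.INTER_CUBIC)
o=np.zeros((600,600,3),np.uint8);o[:400]=a;o[400:,:250]=b;cv2.imwrite("pics/c2.png",o)
E
```

```text
(no output)
```

View pics/c2.png

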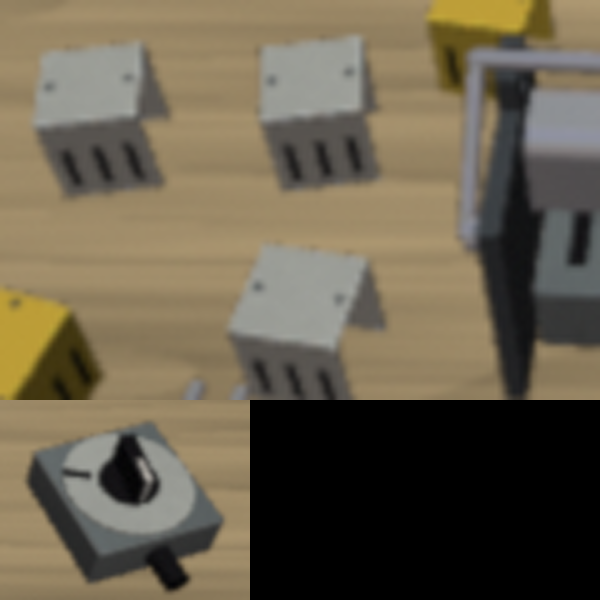

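The crop shows slotted legs facing the camera (±x) on all three white covers, and the knob's white line pointing away from the robot.

```bash
python3 - <<'E'
from h import *
np.set_printoptions(precision=4,suppress=True)
d=pickle.load(open("s0.pkl","rb"));T=d["top"];S=d["scene"]
def hsv(s):return cv2.cvtColor(s["color"],cv2.COLOR_RGB2HSV).astype(int)
# cover C: top roof, restrict box
h=hsv(T);m=np.zeros(h.shape[:2],bool);m[145:185,370:404]=((h[...,1]<45)&(h[...,2]>140))[145:185,370:404]
m=cv2.morphologyEx(m.astype(np.uint8),cv2.MORPH_OPEN,np.ones((9,9)))
for st,ce,mm in blobs(m,60):
    r=cv2.minAreaRect(np.argwhere(mm)[:,::-1].astype(np.float32));print("C",st,ce,r,plane(T,ce,.075)[:2],[plane(T,p,.075)[:2].round(3).tolist() for p in cv2.boxPoints(r)])
    C=ce
print("A",tri((T,(395.27,216.6)),(S,(246.74,195.1))),"B",tri((T,(440.77,214.4)),(S,(202.,196.36))))
print("C",tri((T,C),(S,(244.1,235.5))))
print("sleeve",tri((T,(297.77,176.86)),(S,(340.64,193.74))))
for s,box in((T,(275,165,50,25)),(S,(300,180,80,20))):
    h=hsv(s);x,y,w,H=box;m=np.zeros(h.shape[:2],bool);m[y:y+H,x:x+w]=(h[...,2]<60)[y:y+H,x:x+w]
    p=np.argwhere(m)[:,::-1].astype(np.float32);vx,vy,cx,cy=cv2.fitLine(p,2,0,.01,.01).ravel()
    e=[(x_,cy+vy/vx*(x_-cx)) for x_ in(p[:,0].min(),p[:,0].max()+1)]
    P=[plane(s,q,.19) for q in e];v=P[1]-P[0];print(e,P,np.degrees(np.arctan2(v[0],v[1])),np.linalg.norm(v))
# ring centre
print("ring",tri((T,(190.81,201.2)),(S,(453.1,214.52))),plane(T,(190.81,201.2),.05))
# base & timer box orientation, grey-blue
h=hsv(T);b=h
# bar (light) in dryer
m=np.zeros(h.shape[:2],bool);m[150:215,235:365]=((h[...,1]<40)&(h[...,2]>150))[150:215,235:365]
m=cv2.morphologyEx(m.astype(np.uint8),cv2.MORPH_OPEN,np.ones((5,5)))
for st,ce,mm in blobs(m,100):
    r=cv2.minAreaRect(np.argwhere(mm)[:,::-1].astype(np.float32));print("bar",st,ce,r,[plane(T,p,.15)[:2].round(4).tolist() for p in cv2.boxPoints(r)],plane(T,r[0],.15))
# knob line and mark in top
x,y=165,175;V=h[y:y+50,x:x+50,2];
m=np.zeros(h.shape[:2],bool);m[183:220,173:210]=(h[...,2]<110)[183:220,173:210]
for st,ce,mm in blobs(m,4):print("dark",st,ce)
for r in range(190,212):print(r,h[r,180:212,2])
E
```

```text
C [377 154  22  20 350] [387.4829 163.5286] ((387.5, 163.5), (19.0, 21.0), 90.0) [ 0.5983 -0.2285] [[0.63, -0.196], [0.629, -0.263], [0.567, -0.261], [0.568, -0.194]]
A (array([ 0.4281, -0.2487,  0.0739]), array([0.7, 0.7])) B (array([ 0.434 , -0.3934,  0.0733]), array([0.2, 0.2]))
C (array([ 0.5964, -0.2263,  0.0863]), array([0.7, 0.7]))
sleeve (array([0.5395, 0.054 , 0.2071]), array([0.5, 0.5]))
[(np.float32(280.0), np.float32(176.26305)), (np.float32(321.0), np.float32(177.53127))] [array([0.5441, 0.108 , 0.19  ]), array([ 0.5393, -0.014 ,  0.19  ])] -177.72832438633426 0.12202484868906663
[(np.float32(322.0), np.float32(192.91988)), (np.float32(361.0), np.float32(194.63156))] [array([0.5215, 0.0015, 0.19  ]), array([0.5271, 0.1107, 0.19  ])] 2.97720147119381 0.10936482636087742
ring (array([0.4847, 0.4069, 0.0513]), array([0.9, 0.9])) [0.4846 0.4063 0.05  ]
bar [252 179  95  13 896] [298.9509 185.1473] ((298.9793701171875, 185.04351806640625), (94.34971618652344, 9.651270866394043), 2.174743890762329) [[0.5141, 0.1971], [0.5437, 0.1962], [0.5303, -0.0914], [0.5008, -0.0898]] [0.5
[... 2570 characters left out ...]
 170 166 144 119 117 118]
207 [170 171 173 155 115  69  36  22  22  27  28  20   3   7  19  38  68 120
 161 179 179 177 176 176 177 178 178 176 152 123 115 115]
208 [171 172 173 172 156 127  88  52  29  22  22  16  12  25  51  89 127 158
 176 179 178 177 176 176 176 175 175 164 139 116 114 116]
209 [171 172 173 174 173 166 146 108  67  45  40  47  59  85 117 149 170 176
 177 178 177 175 176 175 175 174 169 147 121 115 115 117]
210 [170 170 173 171 173 175 171 153 127 110 109 116 127 149 167 176 178 176
 175 176 175 174 176 176 178 175 154 124 110 113 115 118]
211 [169 170 172 171 171 173 174 173 169 166 167 169 173 175 178 177 175 174
 174 175 176 175 176 177 177 170 143 115 110 114 115 117]
```

```bash
cat > go.py <<'E'
# usage: python3 go.py x y z yaw -> needed tool-axis shift (units of 0.1 m) and turn (units of 90 deg); for looking up only
import sys,numpy as np
from scipy.spatial.transform import Rotation as Ro
from plant import ctrl
o=ctrl.get_obs();R=Ro.from_euler("xyz",o["orientation"],degrees=True)
print("clock",o["clock"],"pos",o["tool_pos"].round(4),"rpy",o["orientation"].round(2),"F",o["force"].round(1),"open",round(o["opening"],4),"gf",round(o["gripper_force"],1),"j",o["joint_pos"].round(0))
if len(sys.argv)>1:
    x,y,z,w=map(float,sys.argv[1:]);t=Ro.from_euler("xyz",[180,0,w],degrees=True)
    print("shift",(R.inv().apply(np.array([x,y,z])-o["tool_pos"])*10).round(3),"turn",((R.inv()*t).as_rotvec()/(np.pi/2)).round(3),"shift in target axes",(t.inv().apply(np.array([x,y,z])-o["tool_pos"])*10).round(3))
E
c='python3 -m creep'
$c '[{"grip":0,"delta_pos":[0,0,-0.5],"rotation":[0,0,-0.095]},{"grip":0,"delta_pos":[0,0,-0.8],"rotation":[0,0,-0.19]},{"grip":0,"delta_pos":[0,0,-0.8],"rotation":[0,0,-0.285]},{"grip":0,"delta_pos":[0,0,-0.8],"rotation":[0,0,-0.38]}]'
$c '[{"grip":0,"delta_pos":[0,0,0],"rotation":[0,0,-0.4]},{"grip":0,"delta_pos":[0,0,0],"rotation":[0,0,-0.4]},{"grip":0,"delta_pos":[0,0,0],"rotation":[0,0,-0.4]},{"grip":0,"delta_pos":[0,0,0],"rotation":[0,0,-0.4]},{"grip":0,"delta_pos":[0,0,0],"rotation":[0,0,-0.4]}]'
python3 go.py 0.50 0.03 0.34 -92.7
```

```text
clock: 0.55
tool_pos: [0.1956, -0.6463, 0.3265]
orientation: [-179.9, -0.0, -128.6]
force: [-0.4, -0.5, -1.7]
opening: 0.0875
gripper_force: 0.0
clock: 1.05
tool_pos: [0.1954, -0.6459, 0.325]
orientation: [180.0, 0.0, -92.8]
force: [-0.4, 0.4, -0.4]
opening: 0.0874
gripper_force: 0.0
clock 1.05 pos [ 0.1954 -0.6459  0.325 ] rpy [ 1.7998e+02  4.0000e-02 -9.2790e+01] F [-0.4  0.4 -0.4] open 0.0874 gf 0.0 j [-57.  19.   8.  -0. -79.  54.]
shift [-6.899 -2.713 -0.147] turn [ 0.     0.    -0.001] shift in target axes [-6.895 -2.724 -0.15 ]
```

```bash
c='python3 -m creep'
M='x'
for i in 1 2 3 4; do $c '[{"grip":0,"delta_pos":[-0.86,-0.34,0],"rotation":[0,0,0]},{"grip":0,"delta_pos":[-0.86,-0.34,0],"rotation":[0,0,0]}]' >/dev/null; done
python3 go.py
cat > snap.py <<'E'
import sys,pickle,cv2
from plant import ctrl
n,f=sys.argv[1:];s=ctrl.snapshot(n);s["fish"]=n=="wrist";s["obs"]=ctrl.get_obs()
cv2.imwrite(f"pics/{f}.png",s["color"][:,:,::-1]);pickle.dump(s,open(f+".pkl","wb"))
E
python3 snap.py wrist w1
for i in 1 2 3 4; do $c '[{"grip":0,"delta_pos":[-0.86,-0.34,0],"rotation":[0,0,0]},{"grip":0,"delta_pos":[-0.86,-0.34,0],"rotation":[0,0,0]}]' >/dev/null; done
python3 go.py; python3 snap.py wrist w2
python3 -c "
import cv2,numpy as np
a=cv2.imread('pics/w1.png');b=cv2.imread('pics/w2.png')
cv2.imwrite('pics/m3.png',cv2.resize(np.vstack([a,b]),(480,600),interpolation=cv2.INTER_AREA))"
```

```text
clock 1.85 pos [ 0.3493 -0.3076  0.3256] rpy [-179.96   -0.    -93.17] F [0.8 0.5 0.4] open 0.0874 gf 0.0 j [-17.  -2. -17.  -0. -76.  14.]
clock 2.7 pos [0.5032 0.0292 0.3255] rpy [-1.7997e+02  2.0000e-02 -9.3130e+01] F [ 0.8 -0.9  1. ] open 0.0875 gf 0.0 j [ 26.   2. -13.  -0. -76. -29.]
```

View pics/m3.png

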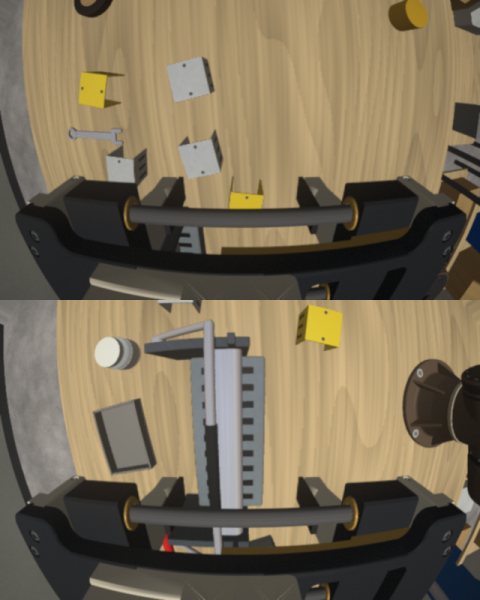

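Wrist views: w1 shows the two near covers plus the third by the wrench. w2 shows the dryer with the keeper's sleeve just on the far side of the bar. Sleeve height 0.207 is consistent with keeper angle ≈0.26. I'll grip it.

```bash
c='python3 -m creep'
$c '[{"grip":0,"delta_pos":[-0.27,-0.35,0],"rotation":[0,0,0]},{"grip":0,"delta_pos":[-0.27,-0.35,0.4],"rotation":[0,0,0]},{"grip":0,"delta_pos":[-0.27,-0.35,0.7],"rotation":[0,0,0]},{"grip":0,"delta_pos":[-0.27,-0.35,0.7],"rotation":[0,0,0]}]' >/dev/null
$c '[{"grip":0,"delta_pos":[0,0,0.2],"rotation":[0,0,0]},{"grip":0,"delta_pos":[0,0,0.35],"rotation":[0,0,0]},{"grip":0,"delta_pos":[0,0,0.48],"rotation":[0,0,0]},{"grip":0,"delta_pos":[0,0,0.48],"rotation":[0,0,0]}]' >/dev/null
python3 go.py
for i in 1 2; do $c '[{"grip":1,"delta_pos":[0,0,0],"rotation":[0,0,0]},{"grip":1,"delta_pos":[0,0,0],"rotation":[0,0,0]},{"grip":1,"delta_pos":[0,0,0],"rotation":[0,0,0]},{"grip":1,"delta_pos":[0,0,0],"rotation":[0,0,0]}]' ; done; python3 go.py
```

```text
clock 3.55 pos [0.5386 0.0518 0.2069] rpy [ 1.7992e+02 -3.0000e-02 -9.3040e+01] F [ 0.3 -0.7  0.2] open 0.0873 gf 0.0 j [ 26.  10. -19.  -0. -61. -29.]
clock: 3.95
tool_pos: [0.5393, 0.0522, 0.208]
orientation: [-179.9, 0.0, -93.0]
force: [0.2, -0.9, -0.3]
opening: 0.0617
gripper_force: 0.0
clock: 4.35
tool_pos: [0.539, 0.0521, 0.2073]
orientation: [180.0, -0.0, -93.0]
force: [0.1, -1.3, 0.5]
opening: 0.0294
gripper_force: 0.0
clock 4.35 pos [0.539  0.0521 0.2073] rpy [180.    -0.   -92.97] F [ 0.1 -1.3  0.5] open 0.0294 gf 0.0 j [ 26.  10. -19.   0. -61. -29.]
```

```bash
c='python3 -m creep'
$c '[{"grip":1,"delta_pos":[0,0,0],"rotation":[0,0,0]},{"grip":1,"delta_pos":[0,0,0],"rotation":[0,0,0]},{"grip":1,"delta_pos":[0,0,0],"rotation":[0,0,0]},{"grip":1,"delta_pos":[0,0,0],"rotation":[0,0,0]}]'
$c '[{"grip":1,"delta_pos":[0,-0.11,-0.13],"rotation":[0,0,0]},{"grip":1,"delta_pos":[0,-0.23,-0.225],"rotation":[0,0,0]},{"grip":1,"delta_pos":[0,-0.375,-0.31],"rotation":[0,0,0]},{"grip":1,"delta_pos":[0,-0.535,-0.367],"rotation":[0,0,0]},{"grip":1,"delta_pos":[0,-0.7,-0.396],"rotation":[0,0,0]}]'
$c '[{"grip":1,"delta_pos":[0,-0.17,0],"rotation":[0,0,0]},{"grip":1,"delta_pos":[0,-0.336,0.03],"rotation":[0,0,0]},{"grip":1,"delta_pos":[0,-0.495,0.087],"rotation":[0,0,0]},{"grip":1,"delta_pos":[0,-0.64,0.17],"rotation":[0,0,0]},{"grip":1,"delta_pos":[0,-0.64,0.17],"rotation":[0,0,0]}]'
python3 go.py
```

```text
clock: 4.75
tool_pos: [0.5383, 0.0521, 0.2072]
orientation: [179.9, -0.0, -93.0]
force: [-4.4, 1.4, 2.6]
opening: 0.0141
gripper_force: 30.0
clock: 5.25
tool_pos: [0.6082, 0.0479, 0.2484]
orientation: [179.9, -0.0, -92.9]
force: [-8.2, 0.1, 8.5]
opening: 0.0143
gripper_force: 30.0
clock: 5.75
tool_pos: [0.675, 0.0443, 0.2287]
orientation: [-179.9, -0.1, -93.0]
force: [2.7, -3.6, -0.7]
opening: 0.0138
gripper_force: 30.0
clock 5.75 pos [0.675  0.0443 0.2287] rpy [-1.7995e+02 -8.0000e-02 -9.2990e+01] F [ 2.7 -3.6 -0.7] open 0.0138 gf 30.0 j [ 20.  21.  -1.   0. -68. -23.]
```

```bash
c='python3 -m creep'
for i in 1 2; do $c '[{"grip":0,"delta_pos":[0,0,0],"rotation":[0,0,0]},{"grip":0,"delta_pos":[0,0,0],"rotation":[0,0,0]},{"grip":0,"delta_pos":[0,0,0],"rotation":[0,0,0]},{"grip":0,"delta_pos":[0,0,0],"rotation":[0,0,0]}]' >/dev/null; done
$c '[{"grip":0,"delta_pos":[0,0,-0.3],"rotation":[0,0,0]},{"grip":0,"delta_pos":[0,0,-0.6],"rotation":[0,0,0]},{"grip":0,"delta_pos":[0,0,-1.0],"rotation":[0,0,0]},{"grip":0,"delta_pos":[0,0,-1.0],"rotation":[0,0,0]}]' >/dev/null
$c '[{"grip":0,"delta_pos":[-0.28,0.37,0],"rotation":[0,0,0]},{"grip":0,"delta_pos":[-0.56,0.75,0],"rotation":[0,0,0]},{"grip":0,"delta_pos":[-0.84,0.99,0],"rotation":[0,0,0]},{"grip":0,"delta_pos":[-0.99,0.99,0],"rotation":[0,0,0]}]' >/dev/null
$c '[{"grip":0,"delta_pos":[-0.2,0.5,0],"rotation":[0,0,0]},{"grip":0,"delta_pos":[-0.2,0.5,0],"rotation":[0,0,0]},{"grip":0,"delta_pos":[-0.2,0.5,0],"rotation":[0,0,0]}]' >/dev/null
python3 go.py; python3 snap.py wrist w3; python3 snap.py top t3
```

```text
clock 7.65 pos [0.5299 0.1724 0.3306] rpy [-1.7994e+02  4.0000e-02 -9.2850e+01] F [ 0.7 -0.7  0.4] open 0.0874 gf 0.0 j [ 38.   7.  -6.   0. -77. -41.]
```

View pics/w3.png

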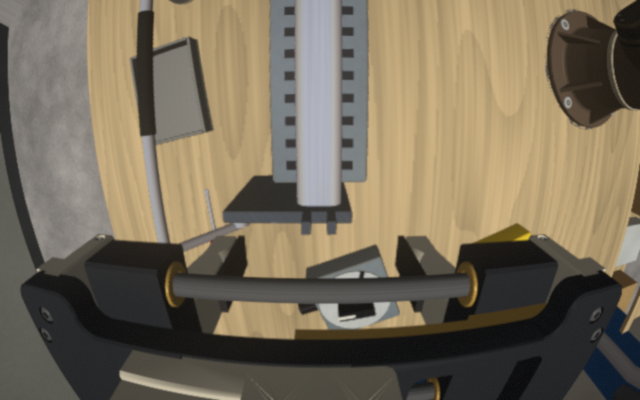

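w3 shows the keeper fully back with its sleeve at (147,70), and the bar free between columns 299 and 341.

```bash
python3 - <<'E'
from h import *
np.set_printoptions(precision=4,suppress=True)
s=pickle.load(open("w3.pkl","rb"));print("cam",center(s))
h=cv2.cvtColor(s["color"],cv2.COLOR_RGB2HSV).astype(int)
g=cv2.GaussianBlur(s["color"],(1,7),0).astype(int)
B=[];Q=[]
for r in range(15,200,12):
    row=(h[r,:,1]<45)&(h[r,:,2]>125);
    c=320
    l=c
    while row[l]:l-=1
    rr=c
    while row[rr]:rr+=1
    # base outer edges: wood has saturation high
    sat=h[r,:,1]
    L=l
    while L>200 and np.median(sat[L-6:L])<70:L-=1
    RR=rr
    while RR<420 and np.median(sat[RR+1:RR+7])<70:RR+=1
    a,b=plane(s,(l+.5,r),.139),plane(s,(rr-.5,r),.139)
    e,f=plane(s,(L-3,r),.06),plane(s,(RR+4,r),.06)
    print(r,l,rr,L,RR,"bar",a[:2],b[:2],"w",a[0]-b[0],"mid",(a+b)[:2]/2,"base",e[0]-f[0],((e+f)/2)[:2])
# bar across views: right edge in w2 vs w3 ?
t=pickle.load(open("t3.pkl","rb"));h=cv2.cvtColor(t["color"],cv2.COLOR_RGB2HSV).astype(int)
m=np.zeros(h.shape[:2],bool);m[150:215,235:365]=((h[...,1]<40)&(h[...,2]>140))[150:215,235:365]
m=cv2.morphologyEx(m.astype(np.uint8),cv2.MORPH_OPEN,np.ones((5,5)))
for st,ce,mm in blobs(m,100):
    r=cv2.minAreaRect(np.argwhere(mm)[:,::-1].astype(np.float32));print("bar",st,ce,r,[plane(t,p,.145)[:2].round(4).tolist() for p in cv2.boxPoints(r)])
E
```

```text
cam [0.5262 0.0898 0.4699]
15 295 340 272 365 bar [ 0.5487 -0.0068] [ 0.5026 -0.0042] w 0.046131669387875496 mid [ 0.5256 -0.0055] base 0.13077769192067817 [ 0.5235 -0.0299]
27 295 340 272 365 bar [0.5493 0.007 ] [0.5033 0.0095] w 0.04600411201453525 mid [0.5263 0.0082] base 0.130407141158977 [ 0.5244 -0.0128]
39 271 340 271 365 bar [0.5753 0.0181] [0.504  0.0229] w 0.07126184611456943 mid [0.5397 0.0205] base 0.13150137871379758 [0.5259 0.004 ]
51 295 340 272 365 bar [0.5506 0.0337] [0.5047 0.0362] w 0.04589497703396472 mid [0.5276 0.035 ] base 0.13008418764738533 [0.526  0.0206]
63 294 340 272 365 bar [0.5523 0.0468] [0.5053 0.0493] w 0.046958949755679935 mid [0.5288 0.048 ] base 0.13012528538876544 [0.5269 0.037 ]
75 295 340 272 365 bar [0.5519 0.0598] [0.506  0.0623] w 0.045973646511201616 mid [0.529 0.061] base 0.13029886996055634 [0.5277 0.0531]
87 271 340 271 365 bar [0.5781 0.0707] [0.5066 0.0751] w 0.07151493253954122 mid [0.5423 0.0729] base 0.13193353542495428 [0.5291 0.0692]
99 295 340 272 365 bar [0.5534 0.0856] [0.5071 0.088 ] w 0.046236925336701096 mid [0.5303 0.0868] 
[... 676 characters left out ...]
id [0.5331 0.1516] base 0.1311629927940705 [0.5327 0.1661]
171 296 340 275 363 bar [0.5573 0.1638] [0.5102 0.1662] w 0.047084089311443034 mid [0.5338 0.165 ] base 0.129641848481154 [0.5336 0.1828]
183 296 340 251 340 bar [0.5583 0.1774] [0.5107 0.1798] w 0.04758264915992749 mid [0.5345 0.1786] base 0.1333100201487859 [0.5674 0.1981]
195 296 340 240 343 bar [0.5593 0.1913] [0.5111 0.1937] w 0.048140042569324026 mid [0.5352 0.1925] base 0.15534501688313573 [0.5748 0.2152]
bar [ 263  176   84   16 1140] [304.3105 183.743 ] ((304.5079345703125, 183.7821044921875), (83.45393371582031, 13.62735652923584), 2.0825653076171875) [[0.5113, 0.1644], [0.5533, 0.163], [0.5418, -0.0923], [0.4999, -0.0902]]
```

```bash
cat > cov.py <<'E'
# roofs of white covers seen by a camera: rectangle on plane z
from h import *
import sys
def roofs(s,z,vmin=150,box=(0,0,640,270)):
    h=cv2.cvtColor(s["color"],cv2.COLOR_RGB2HSV).astype(int);x,y,w,H=box
    m=np.zeros(h.shape[:2],np.uint8);m[y:y+H,x:x+w]=((h[...,1]<45)&(h[...,2]>vmin))[y:y+H,x:x+w]
    m=cv2.morphologyEx(m,cv2.MORPH_CLOSE,np.ones((3,3)));out=[]
    for st,ce,mm in blobs(m,150):
        p=np.array([plane(s,q,z)[:2] for q in np.argwhere(mm)[:,::-1]],np.float32)
        (cx,cy),(a,b),an=cv2.minAreaRect(p);
        yaw=(an+45)%90-45
        if .05<min(a,b) and max(a,b)<.085:out.append((round(cx,4),round(cy,4),round(a*1000),round(b*1000),round(yaw,1),ce.round(1).tolist()))
    return out
if __name__=="__main__":
    for f in sys.argv[1:]:
        for v in(110,150):
            for q in roofs(pickle.load(open(f+".pkl","rb")),.075,v):print(f,v,q)
E
python3 cov.py w1 t3
python3 -c "
import pickle;d=pickle.load(open('s0.pkl','rb'));
from cov import *
for n in('top','scene'):print(n,roofs(d[n],.075,150))
w=pickle.load(open('w1.pkl','rb'))
h=cv2.cvtColor(w['color'],cv2.COLOR_RGB2HSV)
for u,v in((250,105),(263,210),(165,220)):print(h[v,u])
print(center(w))"
```

```text
w1 110 (0.4355, -0.3921, 64, 66, 8.8, [250.5, 105.7])
w1 110 (0.4294, -0.2486, 64, 67, 9.3, [265.5, 211.7])
w1 110 (0.5981, -0.2321, 58, 65, -9.9, [160.3, 225.8])
w1 150 (0.4362, -0.3919, 63, 66, 9.2, [250.0, 105.7])
w1 150 (0.43, -0.2482, 63, 66, 9.7, [265.3, 212.0])
w1 150 (0.599, -0.2332, 54, 64, -8.2, [159.9, 225.9])
t3 110 (0.458, 0.366, 53, 73, 19.3, [203.3, 209.7])
t3 110 (0.4346, -0.393, 64, 67, 9.0, [440.7, 214.2])
t3 110 (0.4281, -0.2496, 64, 68, 10.8, [395.2, 216.6])
t3 150 (0.4346, -0.3931, 64, 67, 9.0, [440.8, 214.2])
t3 150 (0.4282, -0.2495, 64, 67, 10.0, [395.3, 216.6])
top [(0.735, -0.1284, 58, 53, 43.7, [355.3, 121.7]), (0.4346, -0.3931, 64, 67, 9.0, [440.7, 214.3]), (0.4282, -0.2494, 64, 67, 10.0, [395.3, 216.6])]
scene [(0.4278, -0.2486, 62, 62, 9.1, [246.9, 195.0]), (0.4342, -0.3928, 62, 64, 9.0, [202.0, 196.3]), (0.5979, -0.2278, 64, 62, -9.1, [244.3, 238.4])]
[ 40   4 172]
[ 30   3 172]
[ 36   8 168]
[ 0.34532908 -0.39000937  0.46490235]
```

Three cameras agree on the roofs: A (0.429,−0.249) yaw 10, B (0.435,−0.393) yaw 9, C (0.598,−0.228) yaw −9. They measure 64×66 at z≈0.074, as described. Going to A.

```bash
c='python3 -m creep'
$c '[{"grip":0,"delta_pos":[0,0,0],"rotation":[0,0,-0.07]},{"grip":0,"delta_pos":[0,0,0],"rotation":[0,0,-0.139]},{"grip":0,"delta_pos":[0,0,0],"rotation":[0,0,-0.139]}]' >/dev/null
for i in 1 2 3 4; do $c '[{"grip":0,"delta_pos":[0.42,0.18,0],"rotation":[0,0,0]},{"grip":0,"delta_pos":[0.84,0.36,0],"rotation":[0,0,0]},{"grip":0,"delta_pos":[0.995,0.426,0],"rotation":[0,0,0]}]' >/dev/null; done
$c '[{"grip":0,"delta_pos":[0,0,0.5],"rotation":[0,0,0]},{"grip":0,"delta_pos":[0,0,1.0],"rotation":[0,0,0]},{"grip":0,"delta_pos":[0,0,1.0],"rotation":[0,0,0]}]' >/dev/null
python3 go.py .429 -.249 .048 -80.3; python3 snap.py top t4; python3 snap.py scene s4; python3 cov.py t4 s4
```

```text
clock 9.55 pos [ 0.4242 -0.2485  0.224 ] rpy [179.41   0.3  -80.75] F [-0.4  0.4  1.2] open 0.0874 gf 0.0 j [ -8.   4. -23.  -0. -63.  17.]
shift [ 0.021 -0.064  1.759] turn [ 0.007  0.003 -0.005] shift in target axes [ 0.013 -0.046  1.76 ]
t4 110 (0.8667, -0.9212, 54, 71, -14.5, [599.0, 79.1])
t4 110 (0.8697, 0.8568, 75, 54, 12.5, [55.6, 84.7])
t4 150 (0.7334, -0.1269, 58, 63, -0.5, [355.0, 122.6])
s4 110 (0.4304, -0.2467, 68, 65, 9.1, [247.0, 195.5])
s4 110 (0.436, -0.3905, 67, 67, 10.3, [202.5, 196.7])
s4 110 (0.6003, -0.2261, 67, 67, -9.3, [244.4, 239.0])
s4 150 (0.4279, -0.2485, 63, 62, 9.4, [246.6, 195.0])
s4 150 (0.4341, -0.3927, 63, 64, 9.0, [202.0, 196.2])
s4 150 (0.598, -0.2279, 64, 63, -8.7, [244.0, 238.4])
```

```bash
c='python3 -m creep'
$c '[{"grip":0,"delta_pos":[0.01,-0.05,0.4],"rotation":[0,0,0]},{"grip":0,"delta_pos":[0.01,-0.05,0.8],"rotation":[0,0,0]},{"grip":0,"delta_pos":[0.01,-0.05,0.9],"rotation":[0,0,0]}]' >/dev/null
$c '[{"grip":0,"delta_pos":[0,0,0.4],"rotation":[0,0,0]},{"grip":0,"delta_pos":[0,0,0.7],"rotation":[0,0,0]},{"grip":0,"delta_pos":[0,0,0.86],"rotation":[0,0,0]},{"grip":0,"delta_pos":[0,0,0.86],"rotation":[0,0,0]}]'
$c '[{"grip":1,"delta_pos":[0,0,0],"rotation":[0,0,0]},{"grip":1,"delta_pos":[0,0,0],"rotation":[0,0,0]},{"grip":1,"delta_pos":[0,0,0],"rotation":[0,0,0]},{"grip":1,"delta_pos":[0,0,0],"rotation":[0,0,0]},{"grip":1,"delta_pos":[0,0,0],"rotation":[0,0,0]}]'
$c '[{"grip":1,"delta_pos":[0,0,0],"rotation":[0,0,0]},{"grip":1,"delta_pos":[0,0,0],"rotation":[0,0,0]},{"grip":1,"delta_pos":[0,0,0],"rotation":[0,0,0]}]' >/dev/null
python3 go.py
```

```text
clock: 10.35
tool_pos: [0.4345, -0.2494, 0.0545]
orientation: [180.0, -0.0, -80.4]
force: [-0.5, -0.6, 0.5]
opening: 0.0875
gripper_force: 0.0
clock: 10.85
tool_pos: [0.4335, -0.2494, 0.0551]
orientation: [-180.0, -0.0, -80.4]
force: [-3.1, 1.3, 9.2]
opening: 0.064
gripper_force: 30.0
clock 11.15 pos [ 0.4335 -0.2494  0.0551] rpy [-1.7995e+02 -3.0000e-02 -8.0450e+01] F [-2.   1.2  8.7] open 0.0639 gf 30.0 j [ -7.  17. -35.   0. -39.  17.]
```

```bash
c='python3 -m creep'
for i in 1 2 3; do $c '[{"grip":1,"delta_pos":[0,0,-0.25],"rotation":[0,0,0]},{"grip":1,"delta_pos":[0,0,-0.6],"rotation":[0,0,0]},{"grip":1,"delta_pos":[0,0,-0.82],"rotation":[0,0,0]}]' >/dev/null; done
$c '[{"grip":1,"delta_pos":[0,0,0],"rotation":[0,0,0.07]},{"grip":1,"delta_pos":[0,0,0],"rotation":[0,0,0.137]},{"grip":1,"delta_pos":[0,0,0],"rotation":[0,0,0.137]}]'
for i in 1 2 3 4; do $c '[{"grip":1,"delta_pos":[-0.35,-0.07,0],"rotation":[0,0,0]},{"grip":1,"delta_pos":[-0.7,-0.14,0],"rotation":[0,0,0]},{"grip":1,"delta_pos":[-0.98,-0.2,0],"rotation":[0,0,0]}]' >/dev/null; done
python3 go.py .532 .139 .133 -92.7; python3 snap.py scene s5; python3 snap.py wrist w5
```

```text
clock: 12.35
tool_pos: [0.4331, -0.2491, 0.3004]
orientation: [-179.9, 0.0, -92.9]
force: [-1.2, -0.4, -2.1]
opening: 0.0638
gripper_force: 30.0
clock 13.55 pos [0.5323 0.1403 0.2999] rpy [ 1.7999e+02  1.0000e-02 -9.2550e+01] F [-0.2  1.  -1.9] open 0.0641 gf 30.0 j [ 35.   7. -10.  -0. -73. -38.]
shift [0.013 0.002 1.669] turn [0.    0.    0.002] shift in target axes [0.013 0.003 1.669]
```

View pics/s5.png

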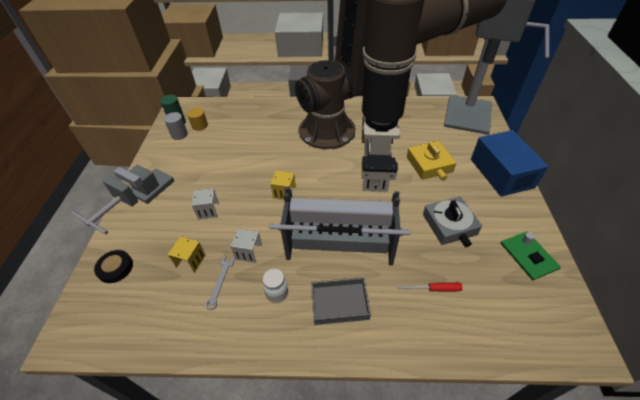

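Cover A is held upright at scene (378,180) above the dryer, and the keeper is back. Lowering.

```bash
c='python3 -m creep'
$c '[{"grip":1,"delta_pos":[0.01,0,0.3],"rotation":[0,0,0]},{"grip":1,"delta_pos":[0.01,0,0.6],"rotation":[0,0,0]},{"grip":1,"delta_pos":[0.01,0,0.8],"rotation":[0,0,0]},{"grip":1,"delta_pos":[0.01,0,0.8],"rotation":[0,0,0]}]'
$c '[{"grip":1,"delta_pos":[0,0,0.15],"rotation":[0,0,0]},{"grip":1,"delta_pos":[0,0,0.3],"rotation":[0,0,0]},{"grip":1,"delta_pos":[0,0,0.4],"rotation":[0,0,0]},{"grip":1,"delta_pos":[0,0,0.4],"rotation":[0,0,0]}]'
$c '[{"grip":1,"delta_pos":[0,0,0.15],"rotation":[0,0,0]},{"grip":1,"delta_pos":[0,0,0.3],"rotation":[0,0,0]},{"grip":1,"delta_pos":[0,0,0.4],"rotation":[0,0,0]},{"grip":1,"delta_pos":[0,0,0.42],"rotation":[0,0,0]},{"grip":1,"delta_pos":[0,0,0.42],"rotation":[0,0,0]}]'
python3 go.py .532 .139 .133 -92.7
```

```text
clock: 14.05
tool_pos: [0.5303, 0.1364, 0.217]
orientation: [179.7, -0.2, -92.7]
force: [0.9, -0.5, -1.2]
opening: 0.0641
gripper_force: 30.0
clock: 14.45
tool_pos: [0.5318, 0.1371, 0.1795]
orientation: [179.9, -0.0, -92.7]
force: [0.2, 0.7, -0.9]
opening: 0.0637
gripper_force: 30.0
clock: 14.95
tool_pos: [0.5324, 0.1375, 0.1384]
orientation: [-180.0, -0.0, -92.8]
force: [0.7, -0.2, -1.2]
opening: 0.0638
gripper_force: 30.0
clock 14.95 pos [0.5324 0.1375 0.1384] rpy [-1.7999e+02 -1.0000e-02 -9.2760e+01] F [ 0.7 -0.2 -1.2] open 0.0638 gf 30.0 j [ 35.  14. -23.   0. -52. -38.]
shift [-0.014  0.005  0.054] turn [-0.    -0.    -0.001] shift in target axes [-0.014  0.005  0.054]
```

```bash
c='python3 -m creep'
$c '[{"grip":1,"delta_pos":[0,0,0.05],"rotation":[0,0,0]},{"grip":1,"delta_pos":[0,0,0.055],"rotation":[0,0,0]},{"grip":1,"delta_pos":[0,0,0.055],"rotation":[0,0,0]}]'
$c '[{"grip":0,"delta_pos":[0,0,0],"rotation":[0,0,0]},{"grip":0,"delta_pos":[0,0,0],"rotation":[0,0,0]},{"grip":0,"delta_pos":[0,0,0],"rotation":[0,0,0]},{"grip":0,"delta_pos":[0,0,0],"rotation":[0,0,0]},{"grip":0,"delta_pos":[0,0,0],"rotation":[0,0,0]}]'
$c '[{"grip":0,"delta_pos":[0,0,-0.3],"rotation":[0,0,0]},{"grip":0,"delta_pos":[0,0,-0.6],"rotation":[0,0,0]},{"grip":0,"delta_pos":[0,0,-1],"rotation":[0,0,0]}]' >/dev/null
$c '[{"grip":0,"delta_pos":[0,0,-0.4],"rotation":[0,0,-0.07]},{"grip":0,"delta_pos":[0,0,-0.7],"rotation":[0,0,-0.13]},{"grip":0,"delta_pos":[0,0,-0.7],"rotation":[0,0,-0.13]}]' >/dev/null
python3 snap.py wrist w6
for i in 1 2 3 4 5 6; do $c '[{"grip":0,"delta_pos":[0.4,0.14,0],"rotation":[0,0,0]},{"grip":0,"delta_pos":[0.8,0.28,0],"rotation":[0,0,0]},{"grip":0,"delta_pos":[0.847,0.298,0],"rotation":[0,0,0]}]' >/dev/null; done
python3 snap.py scene s6; python3 snap.py top t6; python3 cov.py s6 t6; python3 go.py .435 -.393 .048 -81
```

```text
clock: 15.25
tool_pos: [0.5329, 0.1378, 0.1332]
orientation: [-179.9, 0.0, -92.8]
force: [1.1, 0.6, 1.5]
opening: 0.0639
gripper_force: 30.0
clock: 15.75
tool_pos: [0.5321, 0.1374, 0.1324]
orientation: [180.0, -0.0, -92.8]
force: [0.1, -0.5, 0.1]
opening: 0.0873
gripper_force: 0.0
s6 110 (0.436, -0.3906, 67, 67, 9.0, [202.4, 196.7])
s6 110 (0.6, -0.2263, 67, 66, -9.2, [244.4, 239.0])
s6 150 (0.4341, -0.3929, 62, 63, 8.1, [201.9, 196.2])
s6 150 (0.5981, -0.2278, 64, 62, -9.1, [244.2, 238.4])
t6 110 (0.4348, -0.3932, 65, 67, 8.5, [441.1, 214.2])
t6 150 (0.4349, -0.3931, 65, 67, 9.0, [441.4, 214.2])
clock 18.3 pos [ 0.4343 -0.3924  0.3012] rpy [ 1.7992e+02  8.0000e-02 -8.1220e+01] F [-0.5  0.2 -0.8] open 0.0878 gf 0.0 j [-23.  10.  -6.  -0. -74.  32.]
shift [ 0.011 -0.01   2.532] turn [ 0.001  0.001 -0.002] shift in target axes [ 0.007 -0.006  2.532]
```

```bash
c='python3 -m creep'
for i in 1 2; do $c '[{"grip":0,"delta_pos":[0,0,0.45],"rotation":[0,0,0]},{"grip":0,"delta_pos":[0,0,0.85],"rotation":[0,0,0]},{"grip":0,"delta_pos":[0,0,0.95],"rotation":[0,0,0]}]' >/dev/null; done
$c '[{"grip":0,"delta_pos":[0,0,0.3],"rotation":[0,0,0]},{"grip":0,"delta_pos":[0,0,0.6],"rotation":[0,0,0]},{"grip":0,"delta_pos":[0,0,0.63],"rotation":[0,0,0]},{"grip":0,"delta_pos":[0,0,0.63],"rotation":[0,0,0]}]'
$c '[{"grip":1,"delta_pos":[0,0,0],"rotation":[0,0,0]},{"grip":1,"delta_pos":[0,0,0],"rotation":[0,0,0]},{"grip":1,"delta_pos":[0,0,0],"rotation":[0,0,0]},{"grip":1,"delta_pos":[0,0,0],"rotation":[0,0,0]},{"grip":1,"delta_pos":[0,0,0],"rotation":[0,0,0]}]' >/dev/null
$c '[{"grip":1,"delta_pos":[0,0,0],"rotation":[0,0,0]},{"grip":1,"delta_pos":[0,0,0],"rotation":[0,0,0]},{"grip":1,"delta_pos":[0,0,0],"rotation":[0,0,0]}]'
python3 -c "
import cv2,numpy as np
a=cv2.imread('pics/w6.png');b=cv2.imread('pics/s6.png')[170:270,260:430]
cv2.imwrite('pics/m7.png',np.vstack([a[:200],cv2.resize(b,(640,376),interpolation=cv2.INTER_CUBIC)]))"
```

```text
clock: 19.3
tool_pos: [0.4353, -0.3924, 0.0508]
orientation: [180.0, -0.0, -81.0]
force: [0.7, 0.1, 0.8]
opening: 0.0876
gripper_force: 0.0
clock: 20.1
tool_pos: [0.4348, -0.3926, 0.0506]
orientation: [-179.9, -0.1, -81.1]
force: [-0.3, 1.7, 8.2]
opening: 0.0639
gripper_force: 30.0
```

View pics/m7.png

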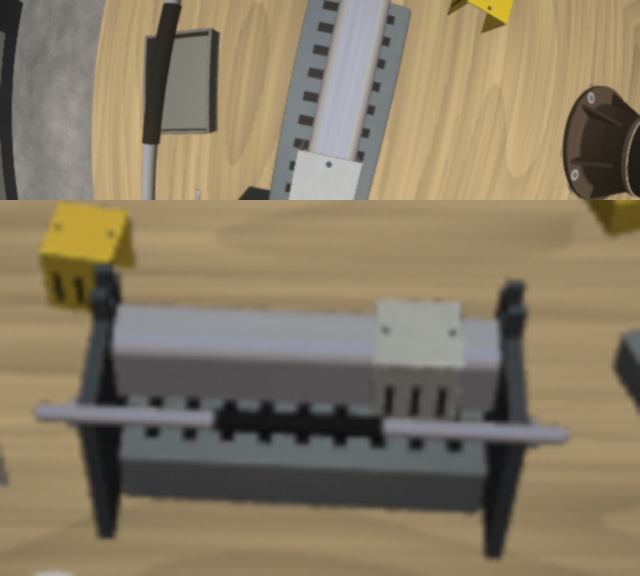

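Cover A hangs astride the bar (lower panel), with gaps to both cheeks. Cover B is gripped and goes to the middle.

```bash
c='python3 -m creep'
for i in 1 2 3; do $c '[{"grip":1,"delta_pos":[0,0,-0.25],"rotation":[0,0,0]},{"grip":1,"delta_pos":[0,0,-0.6],"rotation":[0,0,0]},{"grip":1,"delta_pos":[0,0,-0.83],"rotation":[0,0,0]}]' >/dev/null; done
$c '[{"grip":1,"delta_pos":[0,0,0],"rotation":[0,0,0.07]},{"grip":1,"delta_pos":[0,0,0],"rotation":[0,0,0.13]},{"grip":1,"delta_pos":[0,0,0],"rotation":[0,0,0.13]}]' >/dev/null
for i in 1 2 3 4 5; do $c '[{"grip":1,"delta_pos":[-0.32,-0.05,0],"rotation":[0,0,0]},{"grip":1,"delta_pos":[-0.65,-0.1,0],"rotation":[0,0,0]},{"grip":1,"delta_pos":[-0.9,-0.145,0],"rotation":[0,0,0]}]' >/dev/null; done
$c '[{"grip":1,"delta_pos":[0,0,0],"rotation":[0,0,0]}]'
python3 go.py .528 .054 .1285 -92.7
```

```text
clock: 22.9
tool_pos: [0.5289, 0.0561, 0.2978]
orientation: [180.0, -0.0, -92.5]
force: [-0.0, -0.1, -0.5]
opening: 0.0636
gripper_force: 30.0
clock 22.9 pos [0.5289 0.0561 0.2978] rpy [179.95  -0.   -92.47] F [-0.  -0.1 -0.5] open 0.0636 gf 30.0 j [ 27.   5. -12.  -0. -72. -30.]
shift [0.021 0.007 1.693] turn [ 0.001 -0.     0.003] shift in target axes [0.021 0.008 1.693]
```

```bash
c='python3 -m creep'
$c '[{"grip":1,"delta_pos":[0.02,0.01,0.3],"rotation":[0,0,0]},{"grip":1,"delta_pos":[0.02,0.01,0.6],"rotation":[0,0,0]},{"grip":1,"delta_pos":[0.02,0.01,0.8],"rotation":[0,0,0]},{"grip":1,"delta_pos":[0.02,0.01,0.8],"rotation":[0,0,0]}]'
$c '[{"grip":1,"delta_pos":[0,0,0.15],"rotation":[0,0,0]},{"grip":1,"delta_pos":[0,0,0.3],"rotation":[0,0,0]},{"grip":1,"delta_pos":[0,0,0.4],"rotation":[0,0,0]},{"grip":1,"delta_pos":[0,0,0.4],"rotation":[0,0,0]}]'
$c '[{"grip":1,"delta_pos":[0,0,0.15],"rotation":[0,0,0]},{"grip":1,"delta_pos":[0,0,0.3],"rotation":[0,0,0]},{"grip":1,"delta_pos":[0,0,0.4],"rotation":[0,0,0]},{"grip":1,"delta_pos":[0,0,0.49],"rotation":[0,0,0]},{"grip":1,"delta_pos":[0,0,0.49],"rotation":[0,0,0]}]'
python3 go.py .528 .054 .1285 -92.7
```

```text
clock: 23.3
tool_pos: [0.5254, 0.0507, 0.2155]
orientation: [179.7, -0.1, -92.7]
force: [-0.5, 0.2, -1.8]
opening: 0.0639
gripper_force: 30.0
clock: 23.7
tool_pos: [0.5271, 0.0513, 0.178]
orientation: [179.9, -0.0, -92.8]
force: [-0.6, -0.8, -1.4]
opening: 0.0639
gripper_force: 30.0
clock: 24.2
tool_pos: [0.5276, 0.0516, 0.1292]
orientation: [180.0, -0.0, -92.8]
force: [-0.3, 0.9, -1.3]
opening: 0.0641
gripper_force: 30.0
clock 24.2 pos [0.5276 0.0516 0.1292] rpy [ 1.7998e+02 -2.0000e-02 -9.2770e+01] F [-0.3  0.9 -1.3] open 0.0641 gf 30.0 j [ 27.  13. -26.   0. -50. -30.]
shift [-0.024 -0.003  0.007] turn [ 0.    -0.    -0.001] shift in target axes [-0.024 -0.003  0.007]
```

```bash
c='python3 -m creep'
$c '[{"grip":1,"delta_pos":[0,0,0.01],"rotation":[0,0,0]},{"grip":0,"delta_pos":[0,0,0.01],"rotation":[0,0,0]},{"grip":0,"delta_pos":[0,0,0.01],"rotation":[0,0,0]},{"grip":0,"delta_pos":[0,0,0.01],"rotation":[0,0,0]},{"grip":0,"delta_pos":[0,0,0.01],"rotation":[0,0,0]}]'
$c '[{"grip":0,"delta_pos":[0,0,0],"rotation":[0,0,0]},{"grip":0,"delta_pos":[0,0,-0.3],"rotation":[0,0,0]},{"grip":0,"delta_pos":[0,0,-0.6],"rotation":[0,0,0]},{"grip":0,"delta_pos":[0,0,-1],"rotation":[0,0,0]}]' >/dev/null
$c '[{"grip":0,"delta_pos":[0,0,-0.4],"rotation":[0,0,0.07]},{"grip":0,"delta_pos":[0,0,-0.7],"rotation":[0,0,0.07]},{"grip":0,"delta_pos":[0,0,-0.7],"rotation":[0,0,0.07]}]' >/dev/null
for i in 1 2 3; do $c '[{"grip":0,"delta_pos":[0.4,-0.17,0],"rotation":[0,0,0]},{"grip":0,"delta_pos":[0.8,-0.34,0],"rotation":[0,0,0]},{"grip":0,"delta_pos":[0.89,-0.377,0],"rotation":[0,0,0]}]' >/dev/null; done
$c '[{"grip":0,"delta_pos":[0,0,0],"rotation":[0,0,0]}]'
python3 snap.py scene s7; python3 snap.py top t7; python3 cov.py s7 t7; python3 go.py .5985 -.228 .05 -99
```

```text
clock: 24.7
tool_pos: [0.5276, 0.0517, 0.1287]
orientation: [-180.0, 0.0, -92.8]
force: [0.1, -0.1, 0.6]
opening: 0.0863
gripper_force: 0.0
clock: 26.4
tool_pos: [0.5968, -0.231, 0.2971]
orientation: [179.9, 0.0, -99.2]
force: [-1.3, 0.3, -1.2]
opening: 0.0876
gripper_force: 0.0
s7 110 (0.6005, -0.2262, 67, 67, -9.3, [244.4, 239.1])
s7 150 (0.5983, -0.227, 65, 62, -9.1, [244.1, 238.5])
clock 26.5 pos [ 0.5967 -0.2293  0.2979] rpy [ 1.7995e+02  2.0000e-02 -9.9110e+01] F [-0.5 -0.4  0.2] open 0.0876 gf 0.0 j [ -4.  16.   1.  -0. -75.  -6.]
shift [-0.015 -0.018  2.479] turn [ 0.001  0.    -0.001] shift in target axes [-0.015 -0.016  2.479]
```

View pics/s7.png

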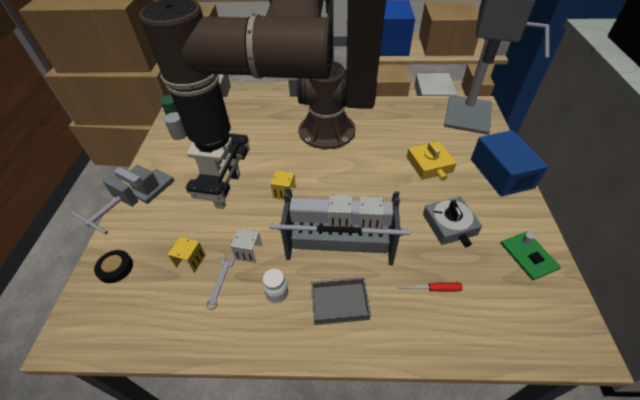

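Covers A and B hang at scene (371,208) and (340,206), and C is unmoved at (244,240). Grasping C, with fingertips above the wrench's thickness.

```bash
c='python3 -m creep'
for i in 1 2; do $c '[{"grip":0,"delta_pos":[0,-0.01,0.45],"rotation":[0,0,0]},{"grip":0,"delta_pos":[-0.01,-0.01,0.85],"rotation":[0,0,0]},{"grip":0,"delta_pos":[-0.01,-0.01,0.95],"rotation":[0,0,0]}]' >/dev/null; done
$c '[{"grip":0,"delta_pos":[0,0,0.3],"rotation":[0,0,0]},{"grip":0,"delta_pos":[0,0,0.52],"rotation":[0,0,0]},{"grip":0,"delta_pos":[0,0,0.54],"rotation":[0,0,0]},{"grip":0,"delta_pos":[0,0,0.54],"rotation":[0,0,0]}]'
$c '[{"grip":1,"delta_pos":[0,0,0],"rotation":[0,0,0]},{"grip":1,"delta_pos":[0,0,0],"rotation":[0,0,0]},{"grip":1,"delta_pos":[0,0,0],"rotation":[0,0,0]},{"grip":1,"delta_pos":[0,0,0],"rotation":[0,0,0]},{"grip":1,"delta_pos":[0,0,0],"rotation":[0,0,0]}]' >/dev/null
$c '[{"grip":1,"delta_pos":[0,0,0],"rotation":[0,0,0]},{"grip":1,"delta_pos":[0,0,0],"rotation":[0,0,0]},{"grip":1,"delta_pos":[0,0,0],"rotation":[0,0,0]}]'
```

```text
clock: 27.5
tool_pos: [0.6004, -0.2281, 0.0562]
orientation: [-179.9, -0.0, -99.0]
force: [1.0, 0.7, 0.7]
opening: 0.0878
gripper_force: 0.0
clock: 28.3
tool_pos: [0.5995, -0.2283, 0.0554]
orientation: [-180.0, -0.0, -99.1]
force: [-1.8, 1.2, 6.9]
opening: 0.0636
gripper_force: 30.0
```

```bash
c='python3 -m creep'
for i in 1 2 3; do $c '[{"grip":1,"delta_pos":[0,0,-0.25],"rotation":[0,0,0]},{"grip":1,"delta_pos":[0,0,-0.6],"rotation":[0,0,0]},{"grip":1,"delta_pos":[0,0,-0.83],"rotation":[0,0,0]}]' >/dev/null; done
$c '[{"grip":1,"delta_pos":[0,0,0],"rotation":[0,0,-0.07]},{"grip":1,"delta_pos":[0,0,0],"rotation":[0,0,-0.07]}]' >/dev/null
for i in 1 2; do $c '[{"grip":1,"delta_pos":[-0.32,0.14,0],"rotation":[0,0,0]},{"grip":1,"delta_pos":[-0.65,0.28,0],"rotation":[0,0,0]},{"grip":1,"delta_pos":[-0.97,0.42,0],"rotation":[0,0,0]}]' >/dev/null; done
$c '[{"grip":1,"delta_pos":[0,0,0],"rotation":[0,0,0]},{"grip":1,"delta_pos":[0,0,0],"rotation":[0,0,0]}]'
python3 go.py .524 -.031 .1335 -92.7
```

```text
clock: 30.2
tool_pos: [0.5243, -0.0296, 0.3029]
orientation: [179.9, -0.0, -92.8]
force: [-0.3, -0.2, -1.7]
opening: 0.0636
gripper_force: 30.0
clock 30.2 pos [ 0.5243 -0.0296  0.3029] rpy [ 1.7994e+02 -1.0000e-02 -9.2800e+01] F [-0.3 -0.2 -1.7] open 0.0636 gf 30.0 j [ 18.   4. -13.  -0. -73. -21.]
shift [0.013 0.    1.694] turn [ 0.001 -0.    -0.001] shift in target axes [0.014 0.002 1.694]
```

```bash
c='python3 -m creep'
$c '[{"grip":1,"delta_pos":[0.01,0,0.3],"rotation":[0,0,0]},{"grip":1,"delta_pos":[0.01,0,0.6],"rotation":[0,0,0]},{"grip":1,"delta_pos":[0.01,0,0.8],"rotation":[0,0,0]},{"grip":1,"delta_pos":[0.01,0,0.8],"rotation":[0,0,0]}]'
$c '[{"grip":1,"delta_pos":[0,0,0.15],"rotation":[0,0,0]},{"grip":1,"delta_pos":[0,0,0.3],"rotation":[0,0,0]},{"grip":1,"delta_pos":[0,0,0.4],"rotation":[0,0,0]},{"grip":1,"delta_pos":[0,0,0.4],"rotation":[0,0,0]}]'
$c '[{"grip":1,"delta_pos":[0,0,0.15],"rotation":[0,0,0]},{"grip":1,"delta_pos":[0,0,0.3],"rotation":[0,0,0]},{"grip":1,"delta_pos":[0,0,0.4],"rotation":[0,0,0]},{"grip":1,"delta_pos":[0,0,0.49],"rotation":[0,0,0]},{"grip":1,"delta_pos":[0,0,0.49],"rotation":[0,0,0]}]'
python3 go.py .524 -.031 .1335 -92.7
```

```text
clock: 30.6
tool_pos: [0.5229, -0.0325, 0.22]
orientation: [179.6, -0.1, -93.0]
force: [-0.2, -0.8, -1.4]
opening: 0.064
gripper_force: 30.0
clock: 31.0
tool_pos: [0.5244, -0.0319, 0.1827]
orientation: [179.9, -0.0, -92.9]
force: [0.1, -0.1, -1.4]
opening: 0.0637
gripper_force: 30.0
clock: 31.5
tool_pos: [0.5249, -0.0314, 0.1341]
orientation: [180.0, -0.0, -92.8]
force: [0.3, 0.3, -1.9]
opening: 0.0641
gripper_force: 30.0
clock 31.5 pos [ 0.5249 -0.0314  0.1341] rpy [ 1.7997e+02 -2.0000e-02 -9.2790e+01] F [ 0.3  0.3 -1.9] open 0.0641 gf 30.0 j [ 18.  13. -27.   0. -51. -21.]
shift [-0.003  0.009  0.006] turn [ 0.    -0.    -0.001] shift in target axes [-0.004  0.009  0.006]
```

```bash
c='python3 -m creep'
$c '[{"grip":1,"delta_pos":[0,0,0.01],"rotation":[0,0,0]},{"grip":0,"delta_pos":[0,0,0.01],"rotation":[0,0,0]},{"grip":0,"delta_pos":[0,0,0.01],"rotation":[0,0,0]},{"grip":0,"delta_pos":[0,0,0.01],"rotation":[0,0,0]},{"grip":0,"delta_pos":[0,0,0.01],"rotation":[0,0,0]}]'
$c '[{"grip":0,"delta_pos":[0,0,0],"rotation":[0,0,0]},{"grip":0,"delta_pos":[0,0,-0.3],"rotation":[0,0,0]},{"grip":0,"delta_pos":[0,0,-0.6],"rotation":[0,0,0]},{"grip":0,"delta_pos":[0,0,-1],"rotation":[0,0,0]}]' >/dev/null
$c '[{"grip":0,"delta_pos":[0,0,-0.4],"rotation":[0,0,0]},{"grip":0,"delta_pos":[0,0,-0.8],"rotation":[0,0,0]},{"grip":0,"delta_pos":[0,0,-0.8],"rotation":[0,0,0]}]' >/dev/null
$c '[{"grip":0,"delta_pos":[-0.2,-0.35,0],"rotation":[0,0,0]},{"grip":0,"delta_pos":[-0.4,-0.73,0],"rotation":[0,0,0]},{"grip":0,"delta_pos":[-0.4,-0.73,0],"rotation":[0,0,0]}]' >/dev/null
$c '[{"grip":0,"delta_pos":[-0.2,-0.35,0],"rotation":[0,0,0]},{"grip":0,"delta_pos":[-0.42,-0.73,0],"rotation":[0,0,0]},{"grip":0,"delta_pos":[-0.42,-0.73,0],"rotation":[0,0,0]},{"grip":0,"delta_pos":[-0.42,-0.73,0],"rotation":[0,0,0]}]' 
python3 go.py .675 .044 .2287 -92.7;python3 snap.py top t8; python3 snap.py scene s8
python3 -c "
import cv2,numpy as np
a=cv2.imread('pics/t8.png')[140:220,235:365];b=cv2.imread('pics/s8.png')[150:270,260:430]
r=lambda i:cv2.resize(i,None,fx=3,fy=3,interpolation=cv2.INTER_CUBIC)
o=np.zeros((600,510,3),np.uint8);o[:240,:390]=r(a);o[240:]=r(b);cv2.imwrite('pics/m9.png',o)"
```

```text
clock: 32.0
tool_pos: [0.5249, -0.0313, 0.1337]
orientation: [-180.0, 0.0, -92.8]
force: [0.6, -0.4, 0.6]
opening: 0.0864
gripper_force: 0.0
clock: 33.4
tool_pos: [0.6749, 0.0439, 0.3116]
orientation: [179.9, -0.1, -92.8]
force: [0.8, -0.6, 0.2]
opening: 0.0878
gripper_force: 0.0
clock 33.4 pos [0.6749 0.0439 0.3116] rpy [ 1.7986e+02 -5.0000e-02 -9.2760e+01] F [ 0.8 -0.6  0.2] open 0.0878 gf 0.0 j [ 20.  19.   7.  -0. -78. -23.]
shift [-0.002 -0.003  0.829] turn [ 0.002 -0.001 -0.001] shift in target axes [-0.001 -0.001  0.829]
```

View pics/m9.png

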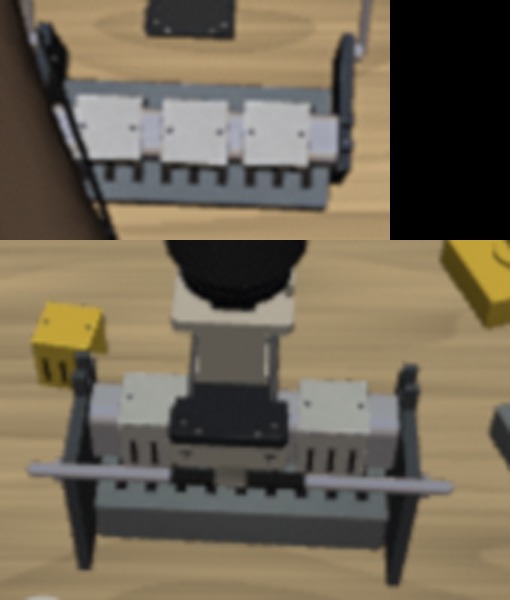

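All three covers hang side by side, with the keeper sleeve right below the gripper. Gripping the keeper and swinging it back down.

```bash
c='python3 -m creep'
$c '[{"grip":0,"delta_pos":[0,0,0.3],"rotation":[0,0,0]},{"grip":0,"delta_pos":[0,0,0.6],"rotation":[0,0,0]},{"grip":0,"delta_pos":[0,0,0.83],"rotation":[0,0,0]},{"grip":0,"delta_pos":[0,0,0.83],"rotation":[0,0,0]}]' >/dev/null
python3 go.py
for i in 1 2 3; do $c '[{"grip":1,"delta_pos":[0,0,0],"rotation":[0,0,0]},{"grip":1,"delta_pos":[0,0,0],"rotation":[0,0,0]},{"grip":1,"delta_pos":[0,0,0],"rotation":[0,0,0]},{"grip":1,"delta_pos":[0,0,0],"rotation":[0,0,0]}]'; done; python3 go.py
```

```text
clock 33.9 pos [0.6721 0.0427 0.2278] rpy [ 1.7972e+02 -5.0000e-02 -9.2830e+01] F [-0.3  0.2 -0.8] open 0.0873 gf 0.0 j [ 20.  21.  -1.  -0. -68. -23.]
clock: 34.3
tool_pos: [0.6749, 0.0436, 0.2317]
orientation: [-179.9, 0.0, -92.8]
force: [-0.3, -0.2, 0.3]
opening: 0.0615
gripper_force: 0.0
clock: 34.7
tool_pos: [0.6746, 0.0435, 0.2304]
orientation: [180.0, -0.0, -92.8]
force: [-0.4, -0.5, -0.2]
opening: 0.0291
gripper_force: 0.0
clock: 35.1
tool_pos: [0.6746, 0.0435, 0.2304]
orientation: [-180.0, -0.0, -92.8]
force: [0.1, 0.9, -0.7]
opening: 0.0141
gripper_force: 30.0
clock 35.1 pos [0.6746 0.0435 0.2304] rpy [-180.     -0.    -92.79] F [ 0.1  0.9 -0.7] open 0.0141 gf 30.0 j [ 20.  21.  -0.   0. -68. -23.]
```

```bash
c='python3 -m creep'
$c '[{"grip":1,"delta_pos":[0,0.16,-0.094],"rotation":[0,0,0]},{"grip":1,"delta_pos":[0,0.32,-0.152],"rotation":[0,0,0]},{"grip":1,"delta_pos":[0,0.485,-0.181],"rotation":[0,0,0]},{"grip":1,"delta_pos":[0,0.655,-0.181],"rotation":[0,0,0]},{"grip":1,"delta_pos":[0,0.82,-0.152],"rotation":[0,0,0]}]'
$c '[{"grip":1,"delta_pos":[0,0.16,0.058],"rotation":[0,0,0]},{"grip":1,"delta_pos":[0,0.305,0.142],"rotation":[0,0,0]},{"grip":1,"delta_pos":[0,0.435,0.25],"rotation":[0,0,0]},{"grip":1,"delta_pos":[0,0.545,0.38],"rotation":[0,0,0]},{"grip":1,"delta_pos":[0,0.545,0.38],"rotation":[0,0,0]}]'
$c '[{"grip":1,"delta_pos":[0,0.045,0.07],"rotation":[0,0,0]},{"grip":1,"delta_pos":[0,0.085,0.146],"rotation":[0,0,0]},{"grip":1,"delta_pos":[0,0.11,0.2],"rotation":[0,0,0]},{"grip":1,"delta_pos":[0,0.11,0.2],"rotation":[0,0,0]}]'
python3 go.py
```

```text
clock: 35.6
tool_pos: [0.5956, 0.0476, 0.2492]
orientation: [-179.5, 0.1, -92.7]
force: [5.8, 0.5, 6.0]
opening: 0.0142
gripper_force: 30.0
clock: 36.1
tool_pos: [0.5379, 0.0507, 0.2073]
orientation: [-179.9, 0.1, -92.8]
force: [3.3, 3.3, -3.8]
opening: 0.0142
gripper_force: 30.0
clock: 36.5
tool_pos: [0.5278, 0.0512, 0.1876]
orientation: [-180.0, 0.0, -92.8]
force: [3.5, 3.9, -2.1]
opening: 0.0138
gripper_force: 30.0
clock 36.5 pos [0.5278 0.0512 0.1876] rpy [-1.7995e+02  4.0000e-02 -9.2770e+01] F [ 3.5  3.9 -2.1] open 0.0138 gf 30.0 j [ 27.  10. -22.  -0. -58. -29.]
```

```bash
c='python3 -m creep'
for i in 1 2; do $c '[{"grip":1,"delta_pos":[0,0.005,0.02],"rotation":[0,0,0]},{"grip":1,"delta_pos":[0,0.005,0.02],"rotation":[0,0,0]},{"grip":1,"delta_pos":[0,0.005,0.02],"rotation":[0,0,0]}]'; done
```

```text
clock: 36.8
tool_pos: [0.5272, 0.0512, 0.1859]
orientation: [-180.0, 0.0, -92.8]
force: [0.3, 5.3, 1.6]
opening: 0.0142
gripper_force: 30.0
clock: 37.1
tool_pos: [0.5271, 0.0512, 0.1852]
orientation: [-179.9, 0.0, -92.8]
force: [-2.5, 5.1, 10.8]
opening: 0.0141
gripper_force: 30.0
```

```bash
c='python3 -m creep'
for i in 1 2; do $c '[{"grip":0,"delta_pos":[0,0,0],"rotation":[0,0,0]},{"grip":0,"delta_pos":[0,0,0],"rotation":[0,0,0]},{"grip":0,"delta_pos":[0,0,0],"rotation":[0,0,0]},{"grip":0,"delta_pos":[0,0,0],"rotation":[0,0,0]}]' >/dev/null; done
for i in 1 2; do $c '[{"grip":0,"delta_pos":[0,0,-0.3],"rotation":[0,0,0]},{"grip":0,"delta_pos":[0,0,-0.6],"rotation":[0,0,0]},{"grip":0,"delta_pos":[0,0,-0.6],"rotation":[0,0,0]}]' >/dev/null; done
for i in 1 2 3 4 5; do $c '[{"grip":0,"delta_pos":[-0.4,0.05,0],"rotation":[0,0,0]},{"grip":0,"delta_pos":[-0.8,0.11,0],"rotation":[0,0,0]},{"grip":0,"delta_pos":[-0.934,0.134,0],"rotation":[0,0,0]}]' >/dev/null; done
$c '[{"grip":0,"delta_pos":[0,0,0],"rotation":[0,0,0]},{"grip":0,"delta_pos":[0,0,0],"rotation":[0,0,0]}]' 
python3 go.py; python3 snap.py wrist w10; python3 snap.py scene s10
python3 -c "
import cv2,numpy as np
a=cv2.imread('pics/w10.png');b=cv2.imread('pics/s10.png')[170:260,260:430]
o=np.zeros((590,640,3),np.uint8);o[:270]=a[:270];o[270:,:605]=cv2.resize(b,(605,320),interpolation=cv2.INTER_CUBIC);cv2.imwrite('pics/m11.png',o)"
```

```text
clock: 40.2
tool_pos: [0.4822, 0.5195, 0.3031]
orientation: [180.0, -0.1, -92.8]
force: [-0.3, -0.6, -0.5]
opening: 0.0876
gripper_force: 0.0
clock 40.2 pos [0.4822 0.5195 0.3031] rpy [ 1.7997e+02 -6.0000e-02 -9.2790e+01] F [-0.3 -0.6 -0.5] open 0.0876 gf 0.0 j [ 63.  22.  11.   0. -79. -66.]
```

View pics/m11.png

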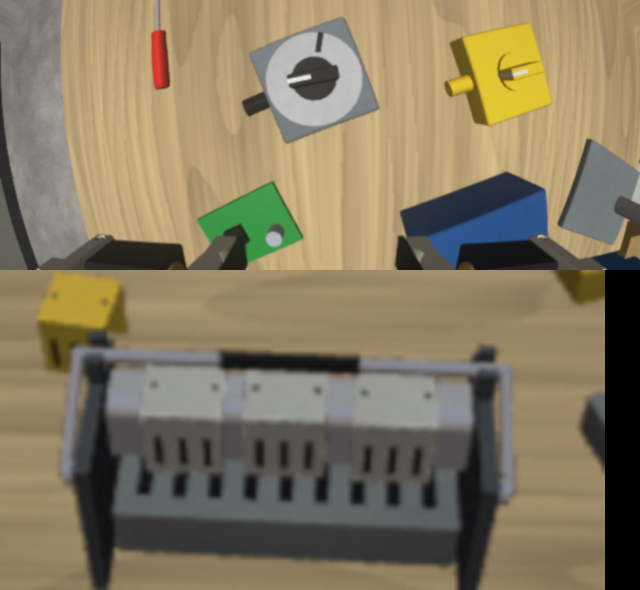

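w10 shows the ring at (314,78), the pointer line toward (288,79) and the dark mark at (320,42). In the scene crop the keeper is down in the notches over three hanging covers.

```bash
python3 snap.py top t10; cat > knob.py <<'E'
from h import *
import sys
np.set_printoptions(precision=4,suppress=True)
def run(f,box,c0):
    s=pickle.load(open(f+".pkl","rb"));h=cv2.cvtColor(s["color"],cv2.COLOR_RGB2HSV).astype(int);x,y,w,H=box
    m=np.zeros(h.shape[:2],np.uint8);m[y:y+H,x:x+w]=((h[...,1]<40)&(h[...,2]>140))[y:y+H,x:x+w]
    bl=sorted(blobs(m,5),key=lambda b:-b[0][4]);ring=bl[0]
    c,_=cv2.findContours(ring[2].astype(np.uint8),0,2);hull=cv2.convexHull(max(c,key=len)).reshape(-1,2)
    P=np.array([plane(s,q,.05)[:2] for q in hull],np.float32);(cx,cy),r=cv2.minEnclosingCircle(P);e=cv2.fitEllipse(P.reshape(-1,1,2)*1000)
    ax=np.array(e[0])/1000;print(f,"axis",ax,"diam",e[1])
    # polar sampling of darkness on the ring for the mark
    K=s["intrinsics"]
    def proj(X):
        q=s["R"]@X+s["t"];
        if s["fish"]:
            th=np.arctan2(np.hypot(q[0],q[1]),q[2]);k=th/np.hypot(q[0],q[1]);return K[0,0]*q[0]*k+K[0,2],K[1,1]*q[1]*k+K[1,2]
        return K[0,0]*q[0]/q[2]+K[0,2],K[1,1]*q[1]/q[2]+K[1,2]
    def prof(z,radii,a):
        u=np.array([[proj(np.array([ax[0]+r*np.cos(t),ax[1]+r*np.sin(t),z])) for r in radii] for t in a],np.float32)
        return cv2.remap(h[...,2].astype(np.float32),u[...,0],u[...,1],cv2.INTER_LINEAR).mean(1)
    a=np.radians(np.arange(0,360,.5))
    v=prof(.05,np.linspace(.040,.050,6),a);d=np.clip(np.median(v)-v-30,0,None);i=np.argmax(d);k=np.arange(i-16,i+17)
    mk=np.degrees(a[i])+(d[k%720]*(k-i)*.5).sum()/d[k%720].sum()
    # white line on the bar, z=.09: bright pixels inside r<.027
    pts=[];wt=[]
    for dx in np.arange(-.026,.0261,.0005):
        for dy in np.arange(-.026,.0261,.0005):
            if np.hypot(dx,dy)<.026:
                p=proj(np.array([ax[0]+dx,ax[1]+dy,.09]));val=float(cv2.remap(h[...,2].astype(np.float32),np.array([[p[0]]],np.float32),np.array([[p[1]]],np.float32),1)[0,0])
                if val>120:pts.append((dx,dy))
    pts=np.array(pts,np.float32);n,l=0,0
    g=np.zeros((105,105),np.uint8)
    for q in pts:g[int(round(q[0]/.0005))+52,int(round(q[1]/.0005))+52]=1
    for st,ce,mm in blobs(g,30):
        q=(np.argwhere(mm)-52)*.0005;cv_=np.cov(q.T);wv,ve=np.linalg.eigh(cv_);dv=ve[:,1]*np.sign(ve[:,1]@q.mean(0))
        print("  line n",len(q),"mean",q.mean(0),"dir by axis",np.degrees(np.arctan2(*q.mean(0)[::-1]))%360,"by fit",np.degrees(np.arctan2(dv[1],dv[0]))%360,"len,wid",4*np.sqrt(wv[::-1])*1000)
    print("  mark dir",mk%360)
if __name__=="__main__":
    run(sys.argv[1],tuple(map(int,sys.argv[2:6])),None)
E
python3 knob.py w10 250 20 125 120; python3 knob.py t10 160 165 70 70
python3 - <<'E'
from h import *
T=pickle.load(open("t10.pkl","rb"));S=pickle.load(open("s10.pkl","rb"));r=[]
for s,box in((T,(275,165,50,25)),(S,(305,180,80,25))):
    h=cv2.cvtColor(s["color"],cv2.COLOR_RGB2HSV).astype(int);x,y,w,H=box;m=np.zeros(h.shape[:2],bool);m[y:y+H,x:x+w]=(h[...,2]<60)[y:y+H,x:x+w]
    b=max(blobs(m,20),key=lambda b:b[0][4]);print(b[0],b[1]);r.append((s,b[1]))
print("sleeve",tri(*r))
E
```

```text
w10 axis [0.4866 0.4061] diam (122.56158447265625, 123.24749755859375)
  line n 861 mean [ 0.0036 -0.0187] dir by axis 280.8187417808831 by fit 9.816807066626824 len,wid [57.1963 19.1063]
  line n 611 mean [0.014  0.0024] dir by axis 9.863827755659958 by fit 8.96353555970901 len,wid [27.1247  7.4644]
  mark dir 259.10544137843607
t10 axis [0.4848 0.4067] diam (116.16278839111328, 117.4073715209961)
  line n 1145 mean [0.0023 0.0195] dir by axis 83.29849629044003 by fit 354.76228358008757 len,wid [46.4727 12.9765]
  line n 561 mean [0.0151 0.0016] dir by axis 5.889404331246665 by fit 9.403802025749407 len,wid [25.9349  7.3747]
  mark dir 259.32517704489294
[281 180  36   5 135] [298.66666667 182.15555556]
[322 193  39   6 158] [341.25949367 195.81012658]
sleeve (array([0.5267375 , 0.05419494, 0.18406745]), array([1.5, 1.5]))
```

Pointer stands at 9.3° and mark at 259.2°, so the knob needs 110° (1.92 rad) clockwise, within the stated range. Keeper sleeve at z=0.184 is home. Aligning with the knob bar (yaw 9.3).

```bash
c='python3 -m creep'
for i in 1 2 3; do $c '[{"grip":0,"delta_pos":[0,0,0],"rotation":[0,0,-0.09]},{"grip":0,"delta_pos":[0,0,0],"rotation":[0,0,-0.18]},{"grip":0,"delta_pos":[0,0,0],"rotation":[0,0,-0.27]},{"grip":0,"delta_pos":[0,0,0],"rotation":[0,0,-0.36]},{"grip":0,"delta_pos":[0,0,0],"rotation":[0,0,-0.378]}]' >/dev/null; done
$c '[{"grip":0,"delta_pos":[-0.07,0.4,0],"rotation":[0,0,0]},{"grip":0,"delta_pos":[-0.14,0.8,0],"rotation":[0,0,0]},{"grip":0,"delta_pos":[-0.14,1,0],"rotation":[0,0,0]},{"grip":0,"delta_pos":[-0.14,1,0],"rotation":[0,0,0]}]' >/dev/null
$c '[{"grip":0,"delta_pos":[0,0.12,0.4],"rotation":[0,0,0]},{"grip":0,"delta_pos":[0,0.12,0.8],"rotation":[0,0,0]},{"grip":0,"delta_pos":[0,0.12,1],"rotation":[0,0,0]},{"grip":0,"delta_pos":[0,0.12,1],"rotation":[0,0,0]}]'
python3 go.py .486 .4063 .082 9.3
```

```text
clock: 42.65
tool_pos: [0.4852, 0.4067, 0.2001]
orientation: [179.8, 0.3, 9.1]
force: [-0.2, -0.7, 0.5]
opening: 0.0877
gripper_force: 0.0
clock 42.65 pos [0.4852 0.4067 0.2001] rpy [179.78   0.26   9.07] F [-0.2 -0.7  0.5] open 0.0877 gf 0.0 j [ 58.  19.  -8.  -0. -63.  42.]
shift [1.300e-02 1.000e-03 1.181e+00] turn [ 0.002  0.003 -0.003] shift in target axes [0.007 0.005 1.181]
```

```bash
c='python3 -m creep'
$c '[{"grip":0,"delta_pos":[0.01,0,0.4],"rotation":[0,0,0]},{"grip":0,"delta_pos":[0.01,0,0.7],"rotation":[0,0,0]},{"grip":0,"delta_pos":[0.01,0,0.9],"rotation":[0,0,0]},{"grip":0,"delta_pos":[0.01,0,0.9],"rotation":[0,0,0]}]' >/dev/null
$c '[{"grip":0,"delta_pos":[0,0,0.15],"rotation":[0,0,0]},{"grip":0,"delta_pos":[0,0,0.26],"rotation":[0,0,0]},{"grip":0,"delta_pos":[0,0,0.26],"rotation":[0,0,0]}]' >/dev/null
python3 go.py .486 .4063 .082 9.3
for i in 1 2 3; do $c '[{"grip":1,"delta_pos":[0,0,0],"rotation":[0,0,0]},{"grip":1,"delta_pos":[0,0,0],"rotation":[0,0,0]},{"grip":1,"delta_pos":[0,0,0],"rotation":[0,0,0]},{"grip":1,"delta_pos":[0,0,0],"rotation":[0,0,0]}]' ; done; python3 go.py .486 .4063 .082 9.3
```

```text
clock 43.35 pos [0.4872 0.4079 0.0876] rpy [1.7997e+02 3.0000e-02 9.2300e+00] F [-0.6 -0.4  0. ] open 0.0878 gf 0.0 j [ 58.  25. -15.  -0. -50.  42.]
shift [-0.014  0.014  0.056] turn [ 0.     0.    -0.001] shift in target axes [-0.014  0.014  0.056]
clock: 43.75
tool_pos: [0.4874, 0.408, 0.0883]
orientation: [-180.0, -0.0, 9.3]
force: [0.3, -0.2, -0.4]
opening: 0.0612
gripper_force: 0.0
clock: 44.15
tool_pos: [0.4873, 0.4078, 0.0877]
orientation: [180.0, 0.0, 9.3]
force: [0.3, 0.9, -0.4]
opening: 0.0289
gripper_force: 0.0
clock: 44.55
tool_pos: [0.4875, 0.4065, 0.0877]
orientation: [179.9, 0.0, 9.3]
force: [1.9, -5.9, 1.2]
opening: 0.0156
gripper_force: 30.0
clock 44.55 pos [0.4875 0.4065 0.0877] rpy [1.7989e+02 3.0000e-02 9.2600e+00] F [ 1.9 -5.9  1.2] open 0.0156 gf 30.0 j [ 57.  25. -15.   0. -50.  42.]
shift [-0.015 -0.001  0.057] turn [ 0.001  0.    -0.   ] shift in target axes [-0.015 -0.001  0.057]
```

```bash
c='python3 -m creep'
$c '[{"grip":1,"delta_pos":[-0.015,0.012,0],"rotation":[0,0,0.09]},{"grip":1,"delta_pos":[-0.015,0.012,0],"rotation":[0,0,0.18]},{"grip":1,"delta_pos":[-0.015,0.012,0],"rotation":[0,0,0.27]},{"grip":1,"delta_pos":[-0.015,0.012,0],"rotation":[0,0,0.36]},{"grip":1,"delta_pos":[-0.015,0.012,0],"rotation":[0,0,0.41]}]'
$c '[{"grip":1,"delta_pos":[0,0,0],"rotation":[0,0,0.09]},{"grip":1,"delta_pos":[0,0,0],"rotation":[0,0,0.18]},{"grip":1,"delta_pos":[0,0,0],"rotation":[0,0,0.27]},{"grip":1,"delta_pos":[0,0,0],"rotation":[0,0,0.36]},{"grip":1,"delta_pos":[0,0,0],"rotation":[0,0,0.41]}]'
$c '[{"grip":1,"delta_pos":[0,0,0],"rotation":[0,0,0.09]},{"grip":1,"delta_pos":[0,0,0],"rotation":[0,0,0.18]},{"grip":1,"delta_pos":[0,0,0],"rotation":[0,0,0.27]},{"grip":1,"delta_pos":[0,0,0],"rotation":[0,0,0.36]},{"grip":1,"delta_pos":[0,0,0],"rotation":[0,0,0.40]}]'
$c '[{"grip":1,"delta_pos":[0,0,0],"rotation":[0,0,0]},{"grip":1,"delta_pos":[0,0,0],"rotation":[0,0,0]}]'
python3 go.py .486 .4063 .082 -100.8
```

```text
clock: 45.05
tool_pos: [0.4871, 0.4052, 0.0877]
orientation: [179.9, -0.1, -27.9]
force: [6.3, -6.3, -1.1]
opening: 0.0159
gripper_force: 30.0
clock: 45.55
tool_pos: [0.4863, 0.4044, 0.0876]
orientation: [179.9, -0.1, -64.9]
force: [3.2, -6.8, 1.6]
opening: 0.016
gripper_force: 30.0
clock: 46.05
tool_pos: [0.4852, 0.4042, 0.0876]
orientation: [179.9, -0.2, -100.9]
force: [-3.5, -6.4, 5.4]
opening: 0.0156
gripper_force: 30.0
clock: 46.25
tool_pos: [0.4852, 0.4042, 0.0876]
orientation: [179.9, -0.2, -100.6]
force: [-2.2, -6.4, 5.1]
opening: 0.0156
gripper_force: 30.0
clock 46.25 pos [0.4852 0.4042 0.0876] rpy [ 179.93   -0.22 -100.57] F [-2.2 -6.4  5.1] open 0.0156 gf 30.0 j [ 57.  24. -16.   0. -50. -68.]
shift [-0.022 -0.004  0.056] turn [ 0.001 -0.002  0.003] shift in target axes [-0.022 -0.004  0.056]
```

```bash
c='python3 -m creep'
for i in 1 2; do $c '[{"grip":0,"delta_pos":[0,0,0],"rotation":[0,0,0]},{"grip":0,"delta_pos":[0,0,0],"rotation":[0,0,0]},{"grip":0,"delta_pos":[0,0,0],"rotation":[0,0,0]},{"grip":0,"delta_pos":[0,0,0],"rotation":[0,0,0]}]' >/dev/null; done
for i in 1 2; do $c '[{"grip":0,"delta_pos":[0,0,-0.3],"rotation":[0,0,0]},{"grip":0,"delta_pos":[0,0,-0.7],"rotation":[0,0,0]},{"grip":0,"delta_pos":[0,0,-1],"rotation":[0,0,0]}]' >/dev/null; done
$c '[{"grip":0,"delta_pos":[-0.4,0.08,0],"rotation":[0,0,0]},{"grip":0,"delta_pos":[-0.8,0.16,0],"rotation":[0,0,0]},{"grip":0,"delta_pos":[-1,0.2,0],"rotation":[0,0,0]},{"grip":0,"delta_pos":[-1,0.2,0],"rotation":[0,0,0]},{"grip":0,"delta_pos":[-1,0.2,0],"rotation":[0,0,0]}]' 
python3 snap.py wrist w12; python3 snap.py scene s12
python3 -c "
import cv2,numpy as np
a=cv2.imread('pics/w12.png');b=cv2.imread('pics/s12.png')
o=np.vstack([a[:200],b]);cv2.imwrite('pics/m13.png',o)"
python3 knob.py w12 220 5 160 150
```

```text
clock: 48.15
tool_pos: [0.4843, 0.5084, 0.287]
orientation: [180.0, -0.1, -100.5]
force: [0.2, -1.0, -0.6]
opening: 0.0875
gripper_force: 0.0
w12 axis [0.4868 0.4061] diam (122.86418914794922, 123.51116943359375)
  line n 90 mean [-0.0186 -0.0165] dir by axis 221.54956539607477 by fit 311.44458695151434 len,wid [19.1634  2.2586]
  line n 627 mean [-0.003  -0.0137] dir by axis 257.5634208012499 by fit 259.5767406018088 len,wid [27.3888  7.5701]
  line n 692 mean [ 0.0178 -0.0094] dir by axis 332.3019836267088 by fit 247.1816827701324 len,wid [52.5497 16.3517]
  mark dir 259.03547825954485
```

View pics/m13.png

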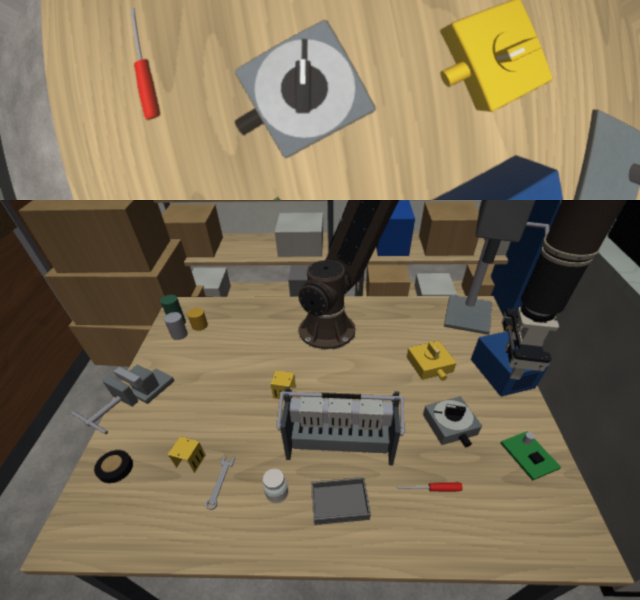

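The pointer at w12 (303,70) lines up with the mark at (305,47), 258.6° against 259.0°. The keeper is home over three covers, the bystanders are untouched and the arm is clear.

```bash
python3 -c "
from plant import ctrl
print(ctrl.close_job())"
```

```text
the job is handed in; nothing more can be done
None
```

The job is handed in, though the judge returned no verdict: three white covers hang on the bar, the keeper is home over them, and the timer pointer is within about 1° of the mark.

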